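# Invert a rinsed steel shell onto the air-drying post and blow it out

## Robot

A 7-joint arm with a two-finger parallel gripper is mounted at the origin on a cart in front of the work surface, level with it; the furniture and walls round the work are solid. World frame = base frame: x ahead of the robot, y to its left, z up, the work surface at z = 0. Lengths are in m, angles in rad, forces in N, time in s.
With the tool pointing down it reaches from about 0.425 to 0.875 m from the base axis. Payload 4.7 kg.
Tool frame: the origin (TCP) lies at the very end of the fingers, on their centre line; the grasp point (between the pads) lies 19 mm behind it; z points along the fingers, y is the line along which they close (so a half turn about z gives the same grasp; the last joint's range is limited). The gripper opens to 85 mm and grips with 20 to 120 N. Pads are 22 mm wide; open, the fingers measure 114 mm over their backs; the gripper's body (76 mm by 85 mm) begins 54 mm behind the grasp point. The pads swing forward as they close: fully open they stand 13 mm farther back than shut.
Start: joints at [1.242, 0.321, -0.07, 1.45, 0.023, 1.371, -0.057], TCP at [0.218, -0.612, 0.231] pointing down, gripper open.
Joint ranges: [-2.86, 2.86], [-0.3, 2.09], [-1.38, 1.24], [0.06, 2.45], [-1.56, 4.7], [0.09, 2.05], [-2.69, 2.69]. Speed limits (rad/s): [2.57, 2.57, 3.14, 3.14, 3.14, 3.14, 3.14].

## Interface

Orientations are given as [roll, pitch, yaw] about the fixed x, y, z axes, in that order (R = Rz(yaw) Ry(pitch) Rx(roll)).
In Python, from bench import status, eyes, job gives the robot as it stands.
- The arm moves only by the tool jog_arm, never from a script. Its argument "steps" is a list of rows, each a list of 2 entries, a list of its own where there are three numbers: the shift along the tool's x, y, z each as a share of 15 cm, from -1 to 1, then the turn, a rotation vector about the tool's x, y, z each as a share of pi/4 rad, from -1 to 1. A call has 1 to 20 rows; each row is the pose to reach, as a shift and turn from the pose commanded when the call began, along the tool's axes at that moment; what a row does not reach only later rows make up. A row lasts 1/10 s, in which the tool goes at most 50 mm and 8.59 degrees, less where a joint would pass 70% of its speed; a pose out of reach is approached as far as the arm can. A call with a number of a shift or a turn outside -1 to 1 is refused whole. A call with a gripper value outside its range is refused whole. "claw" is the closure, from -1 (fully open) to 1 (shut), set as the call begins (left out, the last holds). The fingers move at their own pace and stop on an object; "squeeze" is the grip in N (left out, the last holds). Time passes only in rows, so rows that repeat a pose let the fingers close. It gives the time, the measured TCP pose, the force, the opening and the grip force at its end, in the units of the state.
- status.get_obs(): the state, without advancing time (a new reading comes with each control period).
- eyes.get_image(name): name is "scene" or "top" or "wrist"; returns the picture (384x512x3 uint8, red, green, blue); there is no depth.
- eyes.calibration(name): a dict with "fx", "fy", "cx", "cy" (pixels), "k1" (the pictures are not rectified: a ray, as slopes to the right and down, at radius r is drawn at 1 + k1 r^2 times it, then the intrinsics apply), "rvec" (rotation vector, rad) and "tvec" (3), from world to camera coordinates, as OpenCV has them. Camera axes: x right, y down, z forward; pixel columns grow to the right and rows downward; lengths in m; the calibration is good to about 2 mm. A picture is of the moment at which its call begins: read the wrist's pose just before it. calibration takes no time and is no camera call; for the wrist camera it gives the pose at the moment of the call.
- job.sign_off(): hands the job in; it is judged then, once.
The state is a dict: "time": time; "qpos": joint angles; "joint_vel": joint speeds; "effort": joint torques, N m; "ee_pos": TCP position; "orientation": TCP orientation; "ft_force": force on the tool from outside, world axes, zero at the start; "wrist_torque": the same for the moment, N m; "grip_width": finger opening in m; "finger_force": force on a finger pad.
Only numpy, scipy, OpenCV 4.12 (cv2) and the standard library are available. Lean on these libraries where they do the work, as an engineer would, in place of code of your own. Each camera call takes 0.05 s, during which the arm holds its last target. There are 200 camera calls.

## Task

Turn the steel cup upside down and put it on the drying post: first lay it on its side in the groove of the V-block and let go, then take it again the other way round, bring it mouth down over the post and let it stand there by itself on the sprung cap. Then press its upturned bottom down until the rim comes to the foot of the post, hold it down for about half a second, and let the spring raise it again. Leave the cup standing inverted on the post and do not knock the ring, the brass bush or the chuck key about.

Things in the scene. Friction and masses are not known exactly. Their poses are not given: they have to be found in the camera images.
- cup: the vessel: plain round steel cup (no handle), open at one end, 48 mm outside diameter, 42 mm bore, 83 mm long, wall and bottom 3 mm, 0.12 kg; it starts standing on the worktop mouth up. It must not be confused with the open steel sleeves. Origin: centre of the outside of its closed bottom; its z axis runs along the cup towards the mouth (z = 0 bottom, 0.083 rim)
- cup_mid (a point): point on the cup's axis half-way along it, 41.5 mm from the bottom
- v_rest: dark steel V-block, bolted down: block 40 mm wide (x), 46 mm long (y), 56.6 mm tall, on a foot 80 x 46 x 8 mm whose two screw heads reach 13 mm high. A 90 degree groove runs along its own y axis, open at both ends; a cup lying in it has its axis parallel to y, 72 mm above the worktop, and overhangs the block's sides by 4 mm (room for fingers). Origin: centre of the underside, at worktop height
- post: drying post, bolted down: upright aluminium round, 39 mm diameter, on a round foot of 96 mm diameter, 8 mm thick, with a small brass air connection at its side; its flat top is 78 mm above the worktop with a 1 mm chamfer. Origin: on its axis at worktop height, z up
- post_top (a point): centre of the post's flat top, 78 mm above the worktop
- air_cap (a joint): sprung valve cap on the post's top: 0 = up, grows as it is pressed down (m), at most 0.009. It takes about 3 N to start and 7.5 N at 7 mm. An inverted cup on the post rests with the inside of its bottom on the cap, its upturned bottom then 98 mm above the worktop and its rim 7 mm above the foot; pressed fully the rim meets the foot at joint value 0.007
- air_cap_top (a point): centre of the top of the valve cap (black disc, 26 mm diameter, 8 mm thick), 95 mm above the worktop when up; moves with the cap
- ring_big: loose turned steel ring, 66 mm diameter, 20 mm tall, to be left alone; origin at the centre of its underside
- brass_bush: loose flanged brass bush, 42 mm diameter, 26 mm tall, to be left alone; origin at the centre of its underside
- chuck_key: loose T-shaped chuck key, 72 x 68 x 12 mm, to be left alone; origin at the centre of its underside

How it is judged:
By the outcome, as a careful person would: the job done as asked, in the order asked, and still so for the second after the job is handed in, with the robot touching nothing.
It also fails if it takes over 72 s, if anything falls off the work surface, if the arm or the gripper's body presses on something with over 40 N, if the wrist force passes 120 N, or if a joint passes its speed limit or range.

## Working session

There is one attempt and no reset: what is moved stays moved. The work goes in short steps, Python scripts to look and compute and a tool call to move; the robot and the scene stay as the last step left them, time stands still between calls to the robot, and variables do not carry over. Pictures are saved under pics/ and viewed, at most 10 in all, crops included, and the job is handed in when it is done.

Besides the shell and the picture viewer there is one more tool, called after "Emit:" as a command line: name --argument value ..., lists and objects as JSON in quotes. jog_arm: Moves the arm, as the interface text tells. Shift numbers are shares of 15 cm and turn numbers shares of pi/4 rad, none past 1 either way. Its arguments: {"type":"object","properties":{"steps":{"type":"array"},"claw":{"type":"number"},"squeeze":{"type":"number"}},"required":["steps"]}

```bash
mkdir -p pics; ls; python3 - <<'E'
from bench import status,eyes
import cv2,numpy as np
o=status.get_obs();print({k:np.round(v,3) for k,v in o.items()})
for n in("scene","top"):
    c=eyes.calibration(n);print(n,c)
    cv2.imwrite(f"pics/{n}0.png",eyes.get_image(n)[...,::-1])
E
```

```text
pics
{'time': np.float64(0.0), 'qpos': array([ 1.242,  0.322, -0.07 ,  1.452,  0.023,  1.371, -0.057]), 'joint_vel': array([ 0.   ,  0.001,  0.   ,  0.   ,  0.001,  0.001, -0.002]), 'effort': array([-0.0000e+00, -4.9358e+01, -3.8200e-01, -3.1433e+01,  1.3000e-02,
        1.2000e-02,  0.0000e+00]), 'ee_pos': array([ 0.218, -0.612,  0.23 ]), 'orientation': array([-3.14 ,  0.   ,  0.343]), 'ft_force': array([-0.055, -0.774, -1.005]), 'wrist_torque': array([-0.019, -0.02 , -0.008]), 'finger_force': np.float64(0.0), 'grip_width': np.float64(0.085)}
scene {'fx': 403.73198576743044, 'fy': 403.73198576743044, 'cx': 253.09427066254784, 'cy': 191.393014304474, 'k1': 0.007950325745569435, 'rvec': array([ 0.9097775 , -2.22332755,  1.32396699]), 'tvec': array([0.33427069, 0.31450637, 0.51509855])}
top {'fx': 449.9730340293251, 'fy': 449.9730340293251, 'cx': 244.14418157131112, 'cy': 188.9429161351839, 'k1': -0.07633104600418426, 'rvec': array([ 2.09929142, -2.16484756,  0.1546395 ]), 'tvec': array([-0.06792366,  0.57040773,  0.97524317])}
```

View pics/scene0.png

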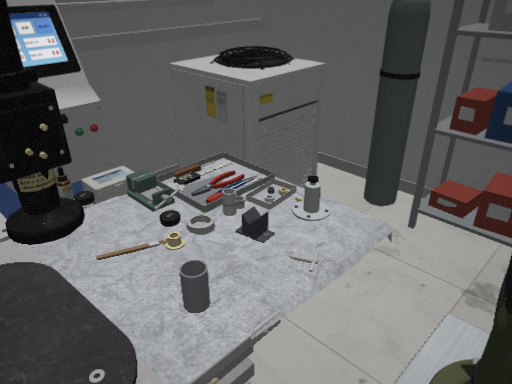

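View pics/top0.png

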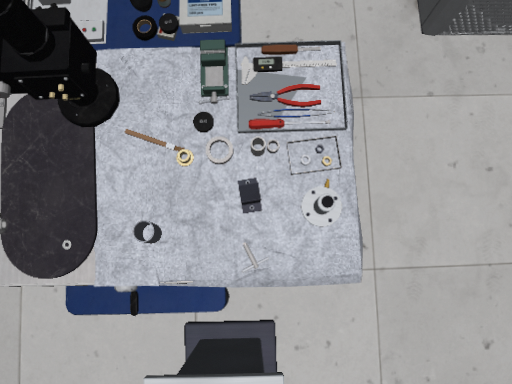

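The top view shows a cup candidate at (150,232), the V-block at (250,195), the post at (322,204), the ring at (220,150), the bush at (184,157), the key at (250,255) and small sleeves near (260,146). Next I'll compute their world positions and enlarge the candidates.

```bash
cat > h.py <<'E'
import numpy as np,cv2
from bench import status,eyes
def cam(n):
    c=eyes.calibration(n);R=cv2.Rodrigues(np.array(c["rvec"]))[0];return c,R,np.array(c["tvec"])
def proj(C,P):
    c,R,t=C;p=np.atleast_2d(P)@R.T+t;s=p[:,:2]/p[:,2:];s=s*(1+c["k1"]*(s**2).sum(1,keepdims=True))
    return s*[c["fx"],c["fy"]]+[c["cx"],c["cy"]]
def ray(C,uv):
    c,R,t=C;d=(np.atleast_2d(uv).astype(float)-[c["cx"],c["cy"]])/[c["fx"],c["fy"]];s=d.copy()
    for _ in range(20): s=d/(1+c["k1"]*(s**2).sum(1,keepdims=True))
    return -R.T@t,np.c_[s,np.ones(len(s))]@R
def plane(C,uv,z):
    o,d=ray(C,uv);return o+d*((z-o[2])/d[:,2:])
E
python3 - <<'E'
from h import *
T=cam("top");S=cam("scene")
for n,uv,z in[("cup",(150,232),.0),("vb",(250,195),.05),("post",(326,201),.095),("foot",(322,205),.008),("ring",(220,150),.02),("bush",(184,157),.026),("key",(250,255),.012),("sl",(258,146),.03),("corner",(95,47),0),("corner2",(360,280),0)]:
    print(n,plane(T,uv,z).round(3))
print("tcp",proj(T,[.218,-.612,.23]),"base",proj(T,[0,0,0]),"cams",ray(T,(0,0))[0],ray(S,(0,0))[0])
t=cv2.imread("pics/top0.png");s=cv2.imread("pics/scene0.png")
a=cv2.resize(t[195:290,100:350],(800,304),interpolation=3)
b=cv2.resize(s[170:320,150:350],(395,296),interpolation=3)
c=cv2.resize(t[125:185,140:290],(405,162),interpolation=3)
o=np.zeros((600,800,3),np.uint8);o[:304]=a;o[304:600,:395]=b;o[304:466,395:]=c
cv2.imwrite("pics/crop.png",o)
E
```

```text
cup [[0.48  0.139 0.   ]]
vb [[ 0.553 -0.098  0.05 ]]
post [[ 0.528 -0.261  0.095]]
foot [[ 0.53  -0.266  0.008]]
ring [[ 0.667 -0.031  0.02 ]]
bush [[0.651 0.054 0.026]]
key [[ 0.42  -0.094  0.012]]
sl [[ 0.671 -0.121  0.03 ]]
corner [[0.954 0.285 0.   ]]
corner2 [[ 0.354 -0.345  0.   ]]
tcp [[538.97608892 354.48638228]] base [[213.63445444 445.15680803]] cams [ 0.40663928 -0.09715327  1.05180017] [0.02041715 0.4490344  0.52338219]
```

View pics/crop.png

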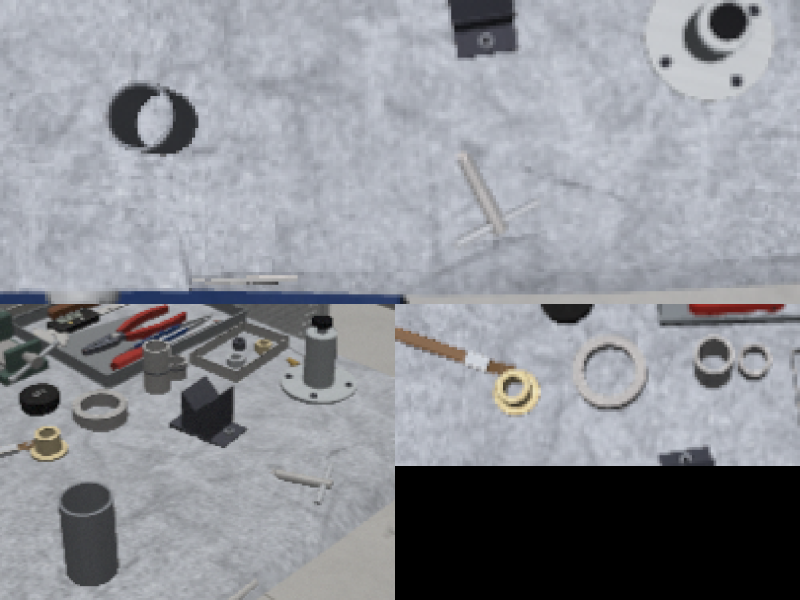

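The candidate at top (150,232) has the look of a 48×83 upright cup, while the others near (258,146) are smaller. I'll check its bottom and the fine positions with the wrist camera.

```bash
cat >> h.py <<'E'
from scipy.spatial.transform import Rotation as Ro
R0=Ro.from_euler('xyz',[np.pi,0,np.pi/2])
def tgt(tilt=0,yaw=0): # degrees about world x, then z
    return Ro.from_euler('xyz',[tilt,0,yaw],degrees=True)*R0
def go(p,tilt=0,yaw=0,grasp=None):
    """row (shares) from measured pose to TCP p"""
    o=status.get_obs();A=Ro.from_euler('xyz',o["orientation"])
    r=(A.inv()*tgt(tilt,yaw)).as_rotvec()/(np.pi/4)
    s=A.inv().apply(np.array(p)-o["ee_pos"])/.15
    print("shift",s.round(3).tolist(),"turn",r.round(3).tolist(),"rows>=",max(np.linalg.norm(s)*3,np.linalg.norm(r)*5.24).round(1))
def st():
    o=status.get_obs();print({k:np.round(o[k],4).tolist() for k in("time","qpos","ee_pos","orientation","ft_force","grip_width","finger_force")})
E
python3 - <<'E'
from h import *
C=cam("wrist");o=status.get_obs()
A=Ro.from_euler('xyz',o["orientation"]);c0=ray(C,(256,192))
print("cam in tool",A.inv().apply(c0[0]-o["ee_pos"]),"axis",A.inv().apply(c0[1][0]),C[0]["fx"])
print("image right in tool",A.inv().apply(C[1][0]))
go([.42,-.35,.36])
T=cam("top")
im=cv2.imread("pics/top0.png");print("lens",im[232,148],im[231,149],"table",im[232,170],im[250,150],im[215,150])
m=(cv2.cvtColor(im,6)<95).astype(np.uint8);m[:200]=0;m[262:]=0;m[:,:120]=0;m[:,175:]=0
q=cv2.findNonZero(m);h=cv2.convexHull(q);M=cv2.moments(h);print("bbox",cv2.boundingRect(q))
print("cup",plane(T,(M['m10']/M['m00'],M['m01']/M['m00']),.0415))
E
```

```text
cam in tool [ 6.83559732e-02  4.24163657e-05 -1.42235821e-01] axis [-0.26581443  0.01422949  0.96402468] 282.946987617621
image right in tool [ 1.57157618e-04  9.99999638e-01 -8.35716605e-04]
shift [1.853, -1.193, -0.862] turn [-0.002, -0.001, -1.563] rows>= 8.2
lens [202 192 188] [190 181 176] table [190 181 177] [196 187 182] [174 165 162]
bbox (134, 221, 28, 22)
cup [[0.47736355 0.1361062  0.0415    ]]
```

Emit:
jog_arm --steps '[[[0.95,-0.6,-0.86],[0,0,-0.8]],[[0.95,-0.6,-0.86],[0,0,-0.8]],[[0.95,-0.6,-0.86],[0,0,-0.8]],[[0.95,-0.6,-0.86],[0,0,-0.8]],[[0.95,-0.6,-0.86],[0,0,-0.8]]]' --claw -1

```text
time: 0.6
ee_pos: [0.3277, -0.4758, 0.3648]
orientation: [3.135, -0.0, 0.983]
ft_force: [0.7, -0.5, 0.1]
grip_width: 0.0853
finger_force: 0.0
```

```bash
python3 - <<'E'
from h import *
st();go([.50,-.30,.38])
E
```

```text
{'time': 0.6, 'qpos': [1.1284, 0.1425, -0.234, 1.4078, 0.0308, 1.5888, 0.3092], 'ee_pos': [0.3277, -0.4758, 0.3648], 'orientation': [3.1349, -0.0001, 0.9826], 'ft_force': [0.7266, -0.5361, 0.0811], 'grip_width': 0.0853, 'finger_force': 0.0}
shift [1.613, 0.306, -0.099] turn [0.008, 0.002, -0.749] rows>= 4.9
```

Emit:
jog_arm --steps '[[[0.9,0.2,-0.1],[0,0,-0.75]],[[0.9,0.2,-0.1],[0,0,-0.75]],[[0.9,0.2,-0.1],[0,0,-0.75]],[[0.9,0.2,-0.1],[0,0,-0.75]],[[0.9,0.2,-0.1],[0,0,-0.75]]]'

```text
time: 1.1
ee_pos: [0.4238, -0.3844, 0.3746]
orientation: [-3.141, -0.0, 1.562]
ft_force: [0.2, -0.8, 0.3]
grip_width: 0.0854
finger_force: 0.0
```

```bash
python3 - <<'E'
from h import *
st();go([.53,-.19,.34])
E
```

```text
{'time': 1.1, 'qpos': [1.0115, 0.1452, -0.3676, 1.3909, 0.0525, 1.6161, 0.6411], 'ee_pos': [0.4238, -0.3844, 0.3746], 'orientation': [-3.1405, -0.0003, 1.5621], 'ft_force': [0.1965, -0.8051, 0.2716], 'grip_width': 0.0854, 'finger_force': 0.0}
shift [1.302, 0.697, 0.23] turn [-0.001, -0.0, -0.011] rows>= 4.5
```

Emit:
jog_arm --steps '[[[1,0.7,0.2],[0,0,-0.01]],[[1,0.7,0.2],[0,0,-0.01]],[[1,0.7,0.2],[0,0,-0.01]],[[1,0.7,0.2],[0,0,-0.01]],[[1,0.7,0.2],[0,0,-0.01]],[[1,0.7,0.2],[0,0,-0.01]]]'

```text
time: 1.7
ee_pos: [0.5293, -0.2372, 0.3444]
orientation: [-3.14, 0.0, 1.564]
ft_force: [0.6, -1.1, 0.3]
grip_width: 0.0855
finger_force: 0.0
```

```bash
python3 - <<'E'
from h import *
st();C=cam("wrist");im=eyes.get_image("wrist");cv2.imwrite("pics/w1.png",im[...,::-1])
np.save("w1.npy",np.array([C],dtype=object),allow_pickle=True)
print(proj(C,[[.53,-.265,.095],[.53,-.266,.008],[.553,-.098,.05]]))
go([.48,.2,.34])
E
```

```text
{'time': 1.7, 'qpos': [0.8041, 0.1743, -0.4977, 1.4271, 0.0838, 1.5627, 0.3056], 'ee_pos': [0.5293, -0.2372, 0.3444], 'orientation': [-3.1397, 0.0003, 1.5644], 'ft_force': [0.5878, -1.1267, 0.2797], 'grip_width': 0.0855, 'finger_force': 0.0}
[[253.27239779 183.84328356]
 [253.22508077 172.3517185 ]
 [268.93584921  61.01884596]]
shift [2.92, -0.35, 0.029] turn [-0.002, 0.001, -0.01] rows>= 8.8
```

View pics/w1.png

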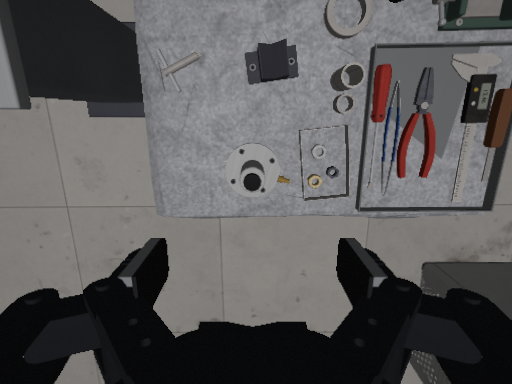

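The wrist view shows the post cap at (252,182), its foot at (252,170) and the V-block screws at (253,67) and (291,60). The key is at (178,66). I'll measure these by masks.

```bash
cat > meas.py <<'E'
from h import *
def blob(g,box,lo,hi,near=None):
    x0,y0,x1,y1=box;m=((g>=lo)&(g<=hi)).astype(np.uint8)[y0:y1,x0:x1]
    n,l,s,c=cv2.connectedComponentsWithStats(m,connectivity=4)
    return [(s[i,4],s[i,:4]+[x0,y0,0,0],(c[i]+[x0,y0]).round(2)) for i in range(1,n) if s[i,4]>4]
E
python3 - <<'E'
from meas import *
C=np.load("w1.npy",allow_pickle=True)[0]
g=cv2.imread("pics/w1.png",0);t=cv2.imread("pics/top0.png",0);s=cv2.imread("pics/scene0.png",0)
T=cam("top");S=cam("scene")
for n,K,im,box,z in(("wcap",C,g,(230,160,270,195),.095),("tcap",T,t,(312,190,340,215),.095)):
    print(n)
    for b in blob(im,box,0,60): print(b[0],b[1],b[2],plane(K,b[2],z).round(4))
for n,K,im,box in(("w",C,g,(220,140,290,200)),("t",T,t,(298,180,346,230))):
    m=(im>170).astype(np.uint8)[box[1]:box[3],box[0]:box[2]]
    np.set_printoptions(linewidth=250)
print(g[150:200:2,220:292:3]);print(t[184:228:2,298:346:2])
print("V wrist");print(g[36:88:2,240:304:3]);print(s[170:206:2,296:328:2])
E
```

```text
wcap
114 [242 160  21  11] [251.98 164.5 ] [[ 0.5283 -0.2372  0.095 ]]
235 [244 173  17  18] [251.79 181.66] [[ 0.5279 -0.2618  0.095 ]]
9 [231 179   4   4] [232.56 180.78] [[ 0.5006 -0.2604  0.095 ]]
7 [261 189   3   3] [262.29 190.  ] [[ 0.5429 -0.2742  0.095 ]]
tcap
95 [322 196  11  11] [327.08 201.18] [[ 0.5277 -0.2629  0.095 ]]
47 [314 201  12  13] [317.83 208.62] [[ 0.5124 -0.2422  0.095 ]]
[[133 137 145 149 148 152 149  45 109 153 153 153 151 154 154 155 152 119 131 131 143 139 139 144]
 [139 141 150 139 142 153 147  34 139 153 153 152 151 152 154 153 151 151 136 127 136 136 136 134]
 [135 139 135 126 155 153 156 124 154 153 153 151 151 153 154 151 151 152 147 134 131 131 139 145]
 [148 136 136 145 154 153 154 151 154 153 154 152 151 154 154 151 152 151 155 136 137 136 139 137]
 [144 141 130 152 153 154 155 152 152 153 153 152 153 154 155 151 152  89 152 134 133 137 142 137]
 [139 140 150 152 153 155 156 151 152 141  70  60 129 153 155 152 142  36  97 149 139 138 139 134]
 [135 143 142 153 152 156 156 152 135  52  53  53  53 103 153 150 151  68 120 147 136 132 135 130]
 [138 1
[... 6836 characters left out ...]
  78 159 174 171 161 164 166]
 [138 144 105  93  85 111 168 172 177 177 175 165 135 165 163 163]
 [129 171 170 166 126  76  80  81 102  99  83  81 121 162 163 164]
 [134 171 170 166 141  76  78  81  86  84  83  82 120 163 164 164]
 [132 162 169 163 135  75  82  79  83  80  84  81 120 164 164 163]
 [171 163 138 165 144  79  82  81  83  80  80  79 114 167 164 166]
 [173 176 171 160 101  77  79  81  80  83  82  79 116 171 164 168]
 [110 135 166 170  84  75  79  82  80  80  81  80 147 160 164 167]
 [139 102  96 155  90  76  80  82  84  81  83  79 163 157 156 153]
 [168 177 176 173  72  79  82  81  83  83  82  77 157 175 168 158]
 [171 177 177 177  73  78  79  80  83  83  80  78 179 177 179 169]]
```

Emit:
jog_arm --steps '[[[1,0,0],[0,0,-0.01]],[[1,0,0],[0,0,-0.01]],[[1,0,0],[0,0,-0.01]],[[1,0,0],[0,0,-0.01]],[[1,0,0],[0,0,-0.01]]]'

```text
time: 2.25
ee_pos: [0.53, -0.0875, 0.3458]
orientation: [3.141, 0.002, 1.573]
ft_force: [-0.1, -0.8, 0.2]
grip_width: 0.0853
finger_force: 0.0
```

```bash
python3 - <<'E'
from h import *
st();C=cam("wrist");im=eyes.get_image("wrist");cv2.imwrite("pics/w2.png",im[...,::-1])
np.save("w2.npy",np.array([C],dtype=object),allow_pickle=True)
E
```

```text
{'time': 2.25, 'qpos': [0.6782, 0.0799, -0.6002, 1.5237, 0.0469, 1.5513, 0.0813], 'ee_pos': [0.53, -0.0875, 0.3458], 'orientation': [3.141, 0.0019, 1.5735], 'ft_force': [-0.0557, -0.7878, 0.2171], 'grip_width': 0.0853, 'finger_force': 0.0}
```

Emit:
jog_arm --steps '[[[1,-0.2,0],[0,0,0]],[[1,-0.2,0],[0,0,0]],[[1,-0.2,0],[0,0,0]],[[1,-0.2,0],[0,0,0]],[[1,-0.2,0],[0,0,0]]]'

```text
time: 2.8
ee_pos: [0.4999, 0.0624, 0.3455]
orientation: [3.141, 0.001, 1.574]
ft_force: [0.2, -1.1, -0.2]
grip_width: 0.0853
finger_force: 0.0
```

Emit:
jog_arm --steps '[[[0.85,-0.15,0],[0,0,0]],[[0.85,-0.15,0],[0,0,0]],[[0.85,-0.15,0],[0,0,0]],[[0.85,-0.15,0],[0,0,0]],[[0.85,-0.15,0],[0,0,0]],[[0.85,-0.15,0],[0,0,0]]]'

```text
time: 3.4
ee_pos: [0.478, 0.1875, 0.3449]
orientation: [-3.141, 0.001, 1.57]
ft_force: [-0.2, -0.6, -0.2]
grip_width: 0.085
finger_force: 0.0
```

```bash
python3 - <<'E'
from h import *
st();C=cam("wrist");im=eyes.get_image("wrist")[...,::-1]
np.save("w3.npy",np.array([C],dtype=object),allow_pickle=True);cv2.imwrite("pics/w3.png",im)
a=cv2.imread("pics/w2.png")
u=proj(C,[.477,.136,.04])[0].astype(int);v=proj(np.load("w2.npy",allow_pickle=True)[0],[.553,-.098,.04])[0].astype(int);print(u,v)
f=lambda i,c:cv2.resize(cv2.copyMakeBorder(i,60,60,60,60,0)[c[1]+10:c[1]+110,c[0]+10:c[0]+110],(400,400),interpolation=cv2.INTER_CUBIC)
cv2.imwrite("pics/c3.png",np.hstack([f(im,u),f(a,v)]))
E
```

```text
{'time': 3.4, 'qpos': [0.4121, 0.0371, -0.8528, 1.5695, 0.0284, 1.5485, -0.4419], 'ee_pos': [0.478, 0.1875, 0.3449], 'orientation': [-3.141, 0.0008, 1.5699], 'ft_force': [-0.248, -0.6286, -0.2401], 'grip_width': 0.085, 'finger_force': 0.0}
[251 189] [266 164]
```

View pics/c3.png

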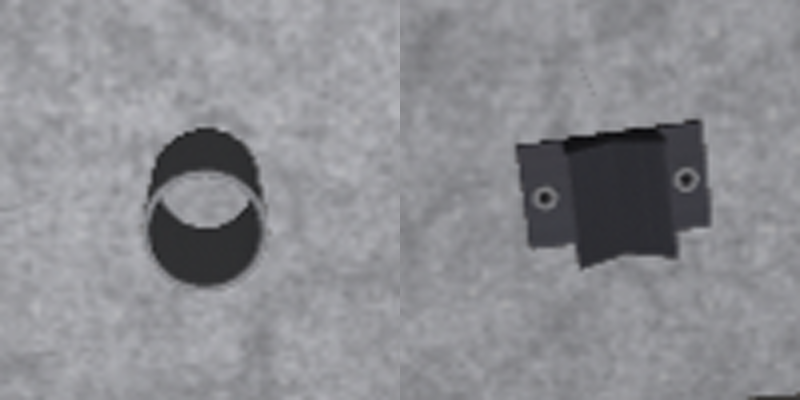

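The left crop shows the cup's rim at about (205,228) with a bright lens inside. The right crop shows the V-block rotated a few degrees, with screws at (544,197) and (685,180). Next I'll test whether the lens is a smooth steel bottom or the mottled worktop.

```bash
python3 - <<'E'
from meas import *
C=np.load("w3.npy",allow_pickle=True)[0];im=cv2.imread("pics/w3.png");g=im[...,0]
np.set_printoptions(linewidth=220)
print("crop origin",251-50,189-50)
# lens about crop (205,200)/4 -> pix
x0,y0=201+51,139+50
print(im[y0-6:y0+8,x0-12:x0+13,1])
print("table std",[im[y:y+8,x:x+12].reshape(-1,3).std(0).round(1).tolist() for y,x in((140,220),(140,280),(230,230),(230,270))])
print("lens colours",im[y0,x0-4:x0+4].tolist(),"table",im[150,230:234].tolist(),"rim",im[y0+4:y0+14,x0-14].tolist())
# cup silhouette
m=(g<90).astype(np.uint8);m[:165]=0;m[215:]=0;m[:,:230]=0;m[:,272:]=0
h=cv2.convexHull(cv2.findNonZero(m));M=cv2.moments(h);c=(M['m10']/M['m00'],M['m01']/M['m00'])
print("cup mid",plane(C,c,.0415).round(4),cv2.boundingRect(h))
(e,ax,an)=cv2.fitEllipse(cv2.findNonZero(((m>0)).astype(np.uint8)[:]));
W=np.load("w2.npy",allow_pickle=True)[0];o=np.array([266-50,164-50])
p=np.array([[144.5,197],[285.5,180]])/4+o-.4
q=plane(W,p,.013);d=q[1]-q[0];print("screws",q.round(4),"mid",q.mean(0).round(4),"dist",np.linalg.norm(d),"yaw",np.degrees(np.arctan2(d[1],d[0])))
cr=np.array([[116,146],[300,120],[311,226],[131,248]])/4+o-.4
f=plane(W,cr,.008);print("foot corners",f.round(4).tolist(),f.mean(0).round(4))
for a,b in((0,1),(1,2),(2,3),(3,0)):
    d=f[b]-f[a];print(np.linalg.norm(d).round(4),np.degrees(np.arctan2(d[1],d[0])).round(1))
E
```

```text
crop origin 201 139
[[ 48  49  51  72 101 119 139 139 137 134 133 143 157 135 132 135 136 138 133 114  74  53  47  47  46]
 [ 48  52  76 114 137 136 144 162 163 159 155 155 160 160 158 155 151 145 134 137 127  91  55  46  47]
 [ 55  89 131 135 141 156 157 160 161 160 156 154 154 154 152 145 141 144 154 154 134 132 110  59  46]
 [102 141 138 139 155 161 164 161 157 153 149 149 152 148 146 149 148 146 152 157 151 132 133 119  54]
 [132 141 151 150 156 160 161 157 153 151 150 152 153 149 148 153 154 151 151 153 155 149 131 131 110]
 [130 120 154 154 158 154 150 151 151 154 160 160 154 153 156 156 156 157 152 150 156 161 153 125 125]
 [ 93  91 150 153 154 151 149 147 150 156 160 159 152 148 147 147 148 147 143 144 152 159 144  74 108]
 [ 39  61 109 152 151 148 148 150 154 157 158 155 150 145 144 148 151 148 143 142 150 155 135  43  77]
 [ 47  48  68 119 151 147 146 159 163 158 152 148 147 147 151 159 163 161 151 146 149 127  43  46  58]
 [ 47  47  46  66 120 151 151 158 161 162 156 149 143 142 146 155 159 158 152 148 129  44  46  45  40]
 [ 48  48  47  47  61 112 151 156 160 162 159 152 
[... 507 characters left out ...]
[164, 159, 159], [157, 152, 152], [152, 148, 148], [151, 147, 146], [151, 147, 146]] table [[147, 143, 142], [150, 146, 145], [157, 152, 151], [153, 149, 148]] rim [[115, 111, 109], [88, 85, 83], [65, 63, 62], [65, 61, 62], [65, 62, 61], [83, 79, 78], [92, 88, 87], [116, 113, 113], [127, 124, 124], [133, 128, 129]]
cup mid [[0.4765 0.1349 0.0415]] (238, 171, 28, 40)
screws [[ 0.5292 -0.0997  0.013 ]
 [ 0.5886 -0.0923  0.013 ]] mid [ 0.5589 -0.096   0.013 ] dist 0.05981784822783697 yaw 7.078307859558433
foot corners [[0.5171, -0.0789, 0.008], [0.5943, -0.0678, 0.008], [0.6009, -0.1129, 0.008], [0.5234, -0.1228, 0.008]] [ 0.5589 -0.0956  0.008 ]
0.078 8.1
0.0456 -81.7
0.0781 -172.7
0.0444 98.2
```

```bash
python3 - <<'E'
from h import *
T=cam("top");S=cam("scene")
o1,d1=ray(T,(67,244));o2,d2=ray(S,(97,376))
k=np.linalg.lstsq(np.c_[d1[0],-d2[0]],o2-o1,rcond=None)[0];print("bolt",o1+k[0]*d1[0],o2+k[1]*d2[0])
go([.477,.03,.24],45)
E
```

```text
bolt [0.45610331 0.33323488 0.01230137] [0.45688925 0.33422789 0.0127499 ]
shift [-1.052, -0.004, 0.7] turn [-0.0, 1.001, -0.001] rows>= 5.2
```

Emit:
jog_arm --steps '[[[-1,0,0.7],[0,1,0]],[[-1,0,0.7],[0,1,0]],[[-1,0,0.7],[0,1,0]],[[-1,0,0.7],[0,1,0]],[[-1,0,0.7],[0,1,0]],[[-1,0,0.7],[0,1,0]],[[-1,0,0.7],[0,1,0]],[[-1,0,0.7],[0,1,0]]]'

```text
time: 4.25
ee_pos: [0.4775, 0.0402, 0.2403]
orientation: [-3.141, -0.784, 1.574]
ft_force: [0.2, 1.0, 0.1]
grip_width: 0.0857
finger_force: 0.0
```

```bash
python3 - <<'E'
from h import *
st();go([.477,.064,.1146],45);go([.477,.149,.0296],45)
E
```

```text
{'time': 4.25, 'qpos': [0.8143, 0.155, -0.4793, 1.868, -0.6639, 1.4689, 0.5183], 'ee_pos': [0.4775, 0.0402, 0.2403], 'orientation': [-3.1414, -0.7843, 1.574], 'ft_force': [0.1893, 0.9878, 0.1158], 'grip_width': 0.0857, 'finger_force': 0.0}
shift [-0.479, -0.002, 0.706] turn [-0.003, 0.001, 0.003] rows>= 2.6
shift [-0.479, -0.001, 1.507] turn [-0.003, 0.001, 0.003] rows>= 4.7
```

Emit:
jog_arm --steps '[[[-0.48,0,0.35],[0,0,0]],[[-0.48,0,0.7],[0,0,0]],[[-0.48,0,0.7],[0,0,0]],[[-0.48,0,0.8],[0,0,0]],[[-0.48,0,0.9],[0,0,0]],[[-0.48,0,1.0],[0,0,0]],[[-0.48,0,1.0],[0,0,0]]]'

```text
time: 4.95
ee_pos: [0.4762, 0.0987, 0.0837]
orientation: [3.141, -0.785, 1.582]
ft_force: [0.2, 0.6, 0.0]
grip_width: 0.0853
finger_force: 0.0
```

```bash
python3 - <<'E'
from h import *
st();go([.477,.149,.0296],45)
C=cam("wrist");cv2.imwrite("pics/w4.png",eyes.get_image("wrist")[...,::-1])
print(proj(C,[[.477,.1355,.083],[.477,.1355,.0]]))
E
```

```text
{'time': 4.95, 'qpos': [0.7266, 0.3426, -0.5166, 2.0334, -0.6702, 1.1183, 0.6269], 'ee_pos': [0.4762, 0.0987, 0.0837], 'orientation': [3.1407, -0.7847, 1.5817], 'ft_force': [0.1951, 0.5784, 0.0143], 'grip_width': 0.0853, 'finger_force': 0.0}
shift [-0.018, 0.008, 0.492] turn [-0.009, 0.001, 0.01] rows>= 1.5
[[254.17158331 185.60963462]
 [253.60677661 234.49635767]]
```

View pics/w4.png

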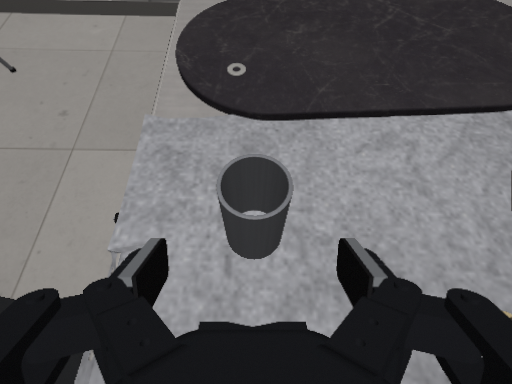

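The cup's rim is centred at (255,186), as predicted, and sits between the fingers. I'll advance and grip.

Emit:
jog_arm --steps '[[[-0.02,0.01,0.15],[0,0,0]],[[-0.02,0.01,0.3],[0,0,0]],[[-0.02,0.01,0.45],[0,0,0]],[[-0.02,0.01,0.49],[0,0,0]],[[-0.02,0.01,0.49],[0,0,0]]]'

```text
time: 5.5
ee_pos: [0.4784, 0.1463, 0.0297]
orientation: [3.141, -0.785, 1.578]
ft_force: [-0.9, -0.4, 0.9]
grip_width: 0.0853
finger_force: 0.0
```

Emit:
jog_arm --steps '[[[0,0,0],[0,0,0]],[[0,0,0],[0,0,0]],[[0,0,0],[0,0,0]],[[0,0,0],[0,0,0]],[[0,0,0],[0,0,0]],[[0,0,0],[0,0,0]],[[0,0,0],[0,0,0]],[[0,0,0],[0,0,0]],[[0,0,0],[0,0,0]],[[0,0,0],[0,0,0]]]' --claw 1 --squeeze 35

```text
time: 6.5
ee_pos: [0.4792, 0.1452, 0.03]
orientation: [3.14, -0.785, 1.576]
ft_force: [-0.5, -3.2, 6.1]
grip_width: 0.0474
finger_force: 36.4
```

```bash
python3 - <<'E'
from h import *
st()
E
```

```text
{'time': 6.5, 'qpos': [0.6593, 0.4347, -0.5439, 2.075, -0.7027, 0.9535, 0.6417], 'ee_pos': [0.4792, 0.1452, 0.03], 'orientation': [3.1399, -0.7852, 1.5758], 'ft_force': [-0.493, -3.1976, 6.1339], 'grip_width': 0.0474, 'finger_force': 36.3794}
```

```bash
cat >> h.py <<'E'
def cupgo(C,tilt,yaw,off):
    """TCP so that cup mid is at C; off = cup mid in tool frame"""
    return np.array(C)-tgt(tilt,yaw).apply(off)
E
python3 - <<'E'
from h import *
o=status.get_obs();A=Ro.from_euler('xyz',o["orientation"])
off=A.inv().apply(np.array([.4792,.1355,.0415])-o["ee_pos"]);print(off.round(4).tolist())
go([.479,.11,.13],45)
go(cupgo([.52,.03,.25],0,4,off),0,4)
E
```

```text
[0.0013, 0.0, -0.0149]
shift [0.305, -0.001, -0.637] turn [-0.002, 0.0, 0.004] rows>= 2.1
shift [0.416, 0.271, -1.516] turn [0.034, -0.999, -0.079] rows>= 5.3
```

Emit:
jog_arm --steps '[[[0.1,0,-0.1],[0,0,0]],[[0.24,0,-0.24],[0,0,0]],[[0.4,0,-0.5],[0,0,0]],[[0.42,0.1,-0.75],[0,-0.15,0]],[[0.42,0.2,-1],[0,-0.3,0]],[[0.42,0.27,-1],[0.03,-0.45,-0.04]],[[0.42,0.27,-1],[0.03,-0.6,-0.05]],[[0.42,0.27,-1],[0.03,-0.75,-0.08]],[[0.42,0.27,-1],[0.03,-0.9,-0.08]],[[0.42,0.27,-1],[0.03,-1,-0.08]],[[0.42,0.27,-1],[0.03,-1,-0.08]]]'

```text
time: 7.6
ee_pos: [0.5182, 0.0886, 0.1801]
orientation: [3.139, -0.0, 1.648]
ft_force: [0.0, 0.2, -1.0]
grip_width: 0.0473
finger_force: 36.7
```

```bash
python3 - <<'E'
from h import *
off=[.0013,0,-.0149]
st()
go(cupgo([.559,-.096,.17],-45,7.7,off),-45,7.7)
E
```

```text
{'time': 7.6, 'qpos': [0.3561, 0.1279, -0.6157, 1.8103, 0.0789, 1.2251, -0.205], 'ee_pos': [0.5182, 0.0886, 0.1801], 'orientation': [3.139, -0.0, 1.6482], 'ft_force': [0.0184, 0.183, -0.978], 'grip_width': 0.0473, 'finger_force': 36.6845}
shift [-1.324, 0.18, 0.132] turn [-0.025, -1.0, -0.07] rows>= 5.3
```

Emit:
jog_arm --steps '[[[-0.2,0.03,0],[0,-0.15,0]],[[-0.4,0.06,0],[0,-0.3,0]],[[-0.6,0.1,0],[0,-0.45,-0.02]],[[-0.8,0.14,0],[-0.01,-0.6,-0.04]],[[-1,0.18,0],[-0.02,-0.75,-0.05]],[[-1,0.18,0],[-0.025,-0.9,-0.07]],[[-1,0.18,0],[-0.025,-1,-0.07]],[[-1,0.18,0],[-0.025,-1,-0.07]],[[-1,0.18,0],[-0.025,-1,-0.07]]]'

```text
time: 8.5
ee_pos: [0.556, -0.0639, 0.1791]
orientation: [-3.137, 0.784, 1.7]
ft_force: [-0.1, -1.4, -1.1]
grip_width: 0.0475
finger_force: 36.7
```

```bash
python3 - <<'E'
from h import *
off=[.0013,0,-.0149]
st()
go(cupgo([.559,-.096,.12],-45,7.7,off),-45,7.7)
E
```

```text
{'time': 8.5, 'qpos': [0.0926, 0.3087, -0.556, 1.8446, 0.8948, 1.4575, -0.6482], 'ee_pos': [0.556, -0.0639, 0.1791], 'orientation': [-3.137, 0.7837, 1.6998], 'ft_force': [-0.0667, -1.3996, -1.0866], 'grip_width': 0.0475, 'finger_force': 36.7055}
shift [0.117, -0.005, 0.53] turn [-0.011, -0.002, -0.005] rows>= 1.6
```

Emit:
jog_arm --steps '[[[0.12,0,0.2],[-0.01,0,-0.005]],[[0.12,0,0.4],[-0.01,0,-0.005]],[[0.12,0,0.53],[-0.01,0,-0.005]],[[0.12,0,0.53],[-0.01,0,-0.005]],[[0.12,0,0.53],[-0.01,0,-0.005]]]'

```text
time: 9.0
ee_pos: [0.5621, -0.1072, 0.112]
orientation: [3.137, 0.785, 1.701]
ft_force: [0.1, -0.3, -0.9]
grip_width: 0.0471
finger_force: 36.7
```

```bash
python3 - <<'E'
from h import *
off=np.array([.0013,0,-.0149]);o=status.get_obs();A=Ro.from_euler('xyz',o["orientation"])
st();c=o["ee_pos"]+A.apply(off);ax=A.apply(tgt(45).inv().apply([0,0,1]));print("cup mid pred",c.round(4),"axis",ax.round(3))
ims=[]
for n,f in(("top",4),("scene",4)):
    K=cam(n);im=eyes.get_image(n)[...,::-1].copy();cv2.imwrite(f"pics/{n}5.png",im)
    u=proj(K,c)[0];x,y=(u-50).astype(int);print(n,u,(x,y))
    ims.append(cv2.resize(im[y:y+100,x:x+100],(400,400),interpolation=cv2.INTER_CUBIC))
    for e in(-.0415,0,.0415):print((proj(K,c+ax*e)[0]-[x,y])*4)
cv2.imwrite("pics/c5.png",np.hstack(ims))
E
```

```text
{'time': 9.0, 'qpos': [0.1294, 0.3766, -0.5125, 1.9162, 0.9807, 1.329, -0.7137], 'ee_pos': [0.5621, -0.1072, 0.112], 'orientation': [3.1371, 0.7853, 1.7005], 'ft_force': [0.1342, -0.2607, -0.9213], 'grip_width': 0.0471, 'finger_force': 36.7019}
cup mid pred [ 0.5606 -0.0958  0.1216] axis [-0.132  0.991  0.   ]
top [248.61957992 186.51700749] (np.int64(198), np.int64(136))
[280.5902716  189.23860527]
[202.47831968 202.06802995]
[124.28323863 214.9131091 ]
scene [254.38750632 186.82471408] (np.int64(204), np.int64(136))
[246.58302056 175.33179708]
[201.55002528 203.29885632]
[153.39119976 233.20687954]
```

View pics/c5.png

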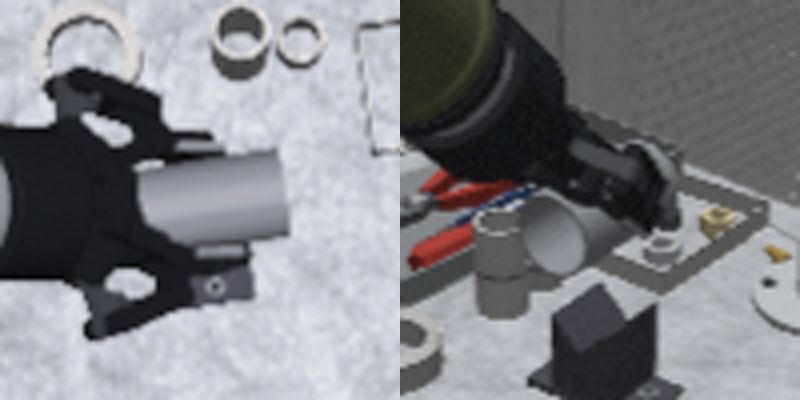

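The held cup is horizontal with a closed interior, so it is the real cup. Its bottom face is at top-crop (288,193). I'll check V-block versus cup consistency in the top camera, using the screw at crop (214,285).

```bash
python3 - <<'E'
from meas import *
T=cam("top");S=cam("scene")
print("pred screw",(proj(T,[.5292,-.0997,.013])[0]-[198,136])*4)
t=cv2.imread("pics/top0.png",0)
print("top0 V dark+screws");
np.set_printoptions(linewidth=250)
print(t[174:216,236:264])
E
```

```text
pred screw [212.00771498 285.65204315]
top0 V dark+screws
[[174 184 187 ... 181 186 185]
 [174 189 191 ... 184 192 190]
 [180 197 197 ... 180 187 191]
 ...
 [192 195 199 ... 174 178 184]
 [188 194 203 ... 177 187 188]
 [182 184 191 ... 174 183 183]]
```

```bash
python3 - <<'E'
from meas import *
T=cam("top");im=cv2.imread("pics/top5.png",0)
for x in range(254,274,2): print(x,im[168:202,x].tolist())
print(im[184,255:282].tolist())
E
```

```text
254 [197, 202, 203, 192, 181, 157, 106, 97, 115, 127, 138, 144, 150, 156, 162, 170, 175, 176, 175, 172, 162, 153, 147, 143, 139, 131, 120, 108, 73, 113, 148, 122, 64, 29]
256 [221, 214, 205, 207, 213, 205, 153, 107, 118, 130, 142, 146, 152, 157, 166, 172, 176, 176, 175, 170, 159, 150, 146, 143, 135, 126, 118, 104, 67, 114, 149, 124, 67, 30]
258 [214, 211, 203, 199, 198, 203, 160, 110, 123, 134, 142, 147, 153, 160, 167, 175, 176, 175, 173, 168, 157, 149, 146, 142, 133, 124, 114, 98, 65, 97, 129, 103, 52, 26]
260 [225, 216, 209, 204, 194, 161, 120, 114, 127, 138, 144, 149, 156, 163, 171, 175, 177, 176, 173, 165, 154, 148, 145, 139, 130, 121, 110, 92, 107, 126, 115, 75, 96, 123]
262 [229, 217, 207, 205, 198, 151, 105, 118, 130, 142, 145, 152, 157, 165, 172, 175, 177, 174, 171, 161, 151, 146, 142, 136, 128, 118, 104, 85, 155, 198, 203, 202, 205, 209]
264 [214, 212, 208, 206, 204, 158, 109, 121, 133, 142, 147, 154, 160, 166, 173, 176, 176, 174, 168, 159, 150, 146, 142, 133, 126, 115, 99, 84, 166, 204, 208, 216, 216, 215]
266 [208, 201, 196, 194, 170, 124, 113, 126, 137, 143, 148, 154, 162, 169, 175, 176, 175, 174, 166, 156, 147, 144, 139, 131, 123, 110, 94, 130, 181, 202, 206, 208, 213, 217]
268 [200, 193, 199, 205, 211, 214, 215, 205, 185, 174, 173, 176, 175, 176, 177, 177, 175, 172, 164, 153, 146, 142, 136, 129, 119, 105, 88, 155, 197, 203, 207, 206, 214, 220]
270 [209, 214, 217, 213, 213, 220, 220, 216, 215, 214, 204, 197, 207, 212, 212, 215, 216, 208, 193, 179, 175, 172, 171, 170, 164, 158, 152, 186, 209, 208, 201, 197, 197, 201]
272 [215, 220, 213, 204, 206, 211, 211, 206, 217, 211, 198, 203, 209, 211, 204, 204, 204, 194, 193, 199, 209, 216, 218, 216, 216, 217, 215, 207, 204, 203, 198, 195, 194, 191]
[175, 176, 176, 176, 177, 177, 177, 177, 177, 176, 175, 175, 176, 175, 193, 216, 209, 204, 199, 211, 217, 211, 202, 206, 211, 207, 216]
```

```bash
python3 - <<'E'
from h import *
off=[.0013,0,-.0149]
for z in(.08,.0725):go(cupgo([.559,-.096,z],-45,7.7,off),-45,7.7)
E
```

```text
shift [0.191, -0.019, 0.206] turn [0.005, -0.0, -0.003] rows>= 0.8
shift [0.227, -0.019, 0.241] turn [0.005, -0.0, -0.003] rows>= 1.0
```

Emit:
jog_arm --steps '[[[0.06,-0.01,0.07],[0,0,0]],[[0.12,-0.02,0.13],[0.005,0,0]],[[0.16,-0.02,0.17],[0.005,0,0]],[[0.19,-0.02,0.2],[0.005,0,0]],[[0.19,-0.02,0.2],[0.005,0,0]],[[0.19,-0.02,0.2],[0.005,0,0]]]'

```text
time: 9.7
ee_pos: [0.5593, -0.1075, 0.0695]
orientation: [-3.14, 0.786, 1.705]
ft_force: [0.8, -0.1, -0.9]
grip_width: 0.0478
finger_force: 36.7
```

```bash
python3 - <<'E'
from h import *
off=[.0013,0,-.0149]
st();go(cupgo([.559,-.096,.0722],-45,7.7,off),-45,7.7)
E
```

```text
{'time': 9.7, 'qpos': [0.1131, 0.4411, -0.4975, 1.9393, 1.0231, 1.2945, -0.7872], 'ee_pos': [0.5593, -0.1075, 0.0695], 'orientation': [-3.14, 0.7861, 1.7051], 'ft_force': [0.7863, -0.0884, -0.9329], 'grip_width': 0.0478, 'finger_force': 36.7122}
shift [0.032, 0.009, 0.033] turn [-0.002, 0.001, -0.0] rows>= 0.1
```

Emit:
jog_arm --steps '[[[0.01,0,0.01],[0,0,0]],[[0.02,0,0.02],[0,0,0]],[[0.028,0,0.028],[0,0,0]],[[0.028,0,0.028],[0,0,0]],[[0.028,0,0.028],[0,0,0]]]'

```text
time: 10.2
ee_pos: [0.5609, -0.1078, 0.0655]
orientation: [3.138, 0.788, 1.702]
ft_force: [1.8, -0.3, 5.5]
grip_width: 0.0473
finger_force: 37.1
```

Emit:
jog_arm --steps '[[[0,0.01,0],[0,0,0]],[[0,0.015,0],[0,0,0]],[[0,0.015,0],[0,0,0]],[[0,0.015,0],[0,0,0]]]'

```text
time: 10.6
ee_pos: [0.561, -0.1078, 0.0654]
orientation: [-3.14, 0.789, 1.703]
ft_force: [-4.8, 1.5, 9.3]
grip_width: 0.0474
finger_force: 37.6
```

```bash
python3 - <<'E'
from h import *
st()
o=status.get_obs();A=Ro.from_euler('xyz',o["orientation"]);print(o["ee_pos"]+A.apply([.0013,0,-.0149]))
T=cam("top");S=cam("scene")
for n in("top","scene"):cv2.imwrite(f"pics/{n}6.png",eyes.get_image(n)[...,::-1])
s=cv2.imread("pics/scene6.png");t=cv2.imread("pics/top6.png")
cv2.imwrite("pics/c6.png",np.hstack([cv2.resize(t[140:240,200:300],(400,400),interpolation=2),cv2.resize(s[170:250,215:295],(400,400),interpolation=2)]))
E
```

```text
{'time': 10.6, 'qpos': [0.11, 0.4525, -0.4946, 1.9359, 1.0302, 1.2949, -0.7962], 'ee_pos': [0.561, -0.1078, 0.0654], 'orientation': [-3.1402, 0.789, 1.7031], 'ft_force': [-4.7663, 1.4947, 9.3354], 'grip_width': 0.0474, 'finger_force': 37.6423}
[ 0.55946597 -0.09644454  0.07496886]
```

View pics/c6.png

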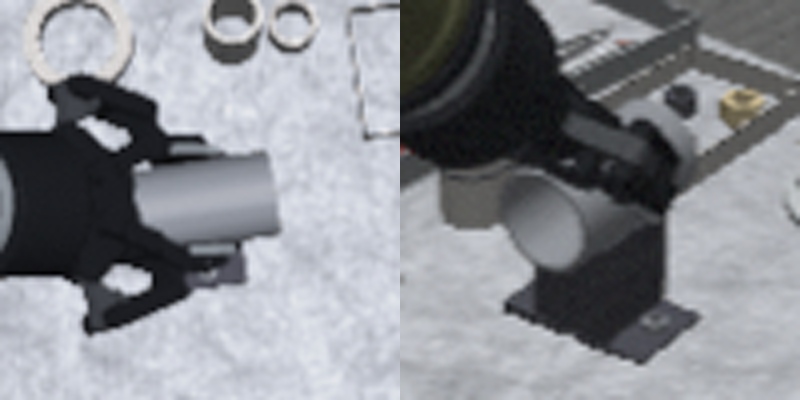

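The cup is seated: side forces from both groove walls, and the pictures show it lying in the block. I'll relax and release.

Emit:
jog_arm --steps '[[[-0.01,-0.01,-0.01],[0,0,0]],[[-0.01,-0.01,-0.01],[0,0,0]]]'

```text
time: 10.9
ee_pos: [0.56, -0.1074, 0.0661]
orientation: [-3.141, 0.786, 1.704]
ft_force: [0.1, 0.3, 3.3]
grip_width: 0.0476
finger_force: 37.0
```

Emit:
jog_arm --steps '[[[0,0,0],[0,0,0]],[[0,0,0],[0,0,0]],[[0,0,0],[0,0,0]],[[0,0,0],[0,0,0]],[[0,0,0],[0,0,0]],[[0,0,0],[0,0,0]],[[0,0,-0.2],[0,0,0]],[[0,0,-0.5],[0,0,0]],[[0,0,-0.8],[0,0,0]],[[0,0,-1],[0,0,0]],[[0,0,-1],[0,0,0]],[[0,0,-1],[0,0,0]]]' --claw -1

```text
time: 12.1
ee_pos: [0.5461, -0.0023, 0.1719]
orientation: [-3.141, 0.786, 1.704]
ft_force: [-1.0, -0.9, -0.9]
grip_width: 0.0852
finger_force: 0.0
```

```bash
python3 - <<'E'
from h import *
st()
T=cam("top");cv2.imwrite("pics/top7.png",eyes.get_image("top")[...,::-1])
C=cam("wrist");np.save("w7.npy",np.array([C],dtype=object),allow_pickle=True)
w=eyes.get_image("wrist")[...,::-1];cv2.imwrite("pics/w7.png",w)
print(proj(C,[.559,-.097,.072]))
go([.559,-.12,.3],0,7.7)
E
```

```text
{'time': 12.1, 'qpos': [0.0055, 0.3516, -0.5919, 1.8193, 0.878, 1.5254, -0.7383], 'ee_pos': [0.5461, -0.0023, 0.1719], 'orientation': [-3.1415, 0.7862, 1.7041], 'ft_force': [-0.9513, -0.9117, -0.9209], 'grip_width': 0.0852, 'finger_force': 0.0}
[[253.40233232 180.61140854]]
shift [-1.16, -0.013, -0.057] turn [-0.005, 1.002, -0.003] rows>= 5.3
```

View pics/w7.png

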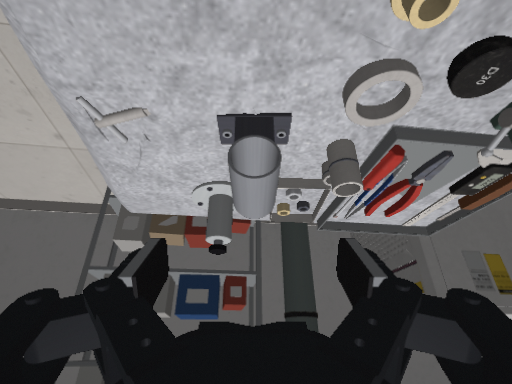

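The cup lies in the groove with its mouth towards +y: rim at (254,155), bottom at (253,207). Next I'll swing over to the other side.

Emit:
jog_arm --steps '[[[-0.2,0,-0.2],[0,0.1,0]],[[-0.5,0,-0.2],[0,0.25,0]],[[-0.8,0,-0.1],[0,0.4,0]],[[-1,0,-0.05],[0,0.55,0]],[[-1,0,-0.05],[0,0.7,0]],[[-1,0,-0.05],[0,0.85,0]],[[-1,0,-0.05],[0,1,0]],[[-1,0,-0.05],[0,1,0]],[[-1,0,-0.05],[0,1,0]]]'

```text
time: 13.1
ee_pos: [0.5585, -0.1035, 0.2817]
orientation: [-3.138, 0.002, 1.701]
ft_force: [-1.1, 0.2, 0.7]
grip_width: 0.0853
finger_force: 0.0
```

```bash
python3 - <<'E'
from h import *
st()
R=tgt(45,7.7);d=R.apply([0,0,1]);print(d)
G=np.array([.559,-.097,.072])
go(G+d*(.015-.15)+[0,0,.03],45,7.7)
E
```

```text
{'time': 13.1, 'qpos': [0.5368, 0.1548, -0.4505, 1.5671, 0.0702, 1.4382, 0.2113], 'ee_pos': [0.5585, -0.1035, 0.2817], 'orientation': [-3.1382, 0.0018, 1.7006], 'ft_force': [-1.124, 0.2335, 0.6689], 'grip_width': 0.0853, 'finger_force': 0.0}
[-0.09474254  0.70073094 -0.70710678]
shift [-0.593, 0.013, 0.563] turn [-0.002, 1.002, -0.007] rows>= 5.3
```

Emit:
jog_arm --steps '[[[-0.15,0,0.1],[0,0.15,0]],[[-0.3,0,0.2],[0,0.3,0]],[[-0.4,0,0.3],[0,0.45,0]],[[-0.5,0,0.4],[0,0.6,0]],[[-0.59,0.01,0.56],[0,0.75,0]],[[-0.59,0.01,0.56],[0,0.9,0]],[[-0.59,0.01,0.56],[0,1,-0.005]],[[-0.59,0.01,0.56],[0,1,-0.005]],[[-0.59,0.01,0.56],[0,1,-0.005]]]'

```text
time: 14.0
ee_pos: [0.5728, -0.1876, 0.1989]
orientation: [-3.141, -0.784, 1.71]
ft_force: [1.1, 0.8, 0.8]
grip_width: 0.0851
finger_force: 0.0
```

```bash
python3 - <<'E'
from h import *
st()
C=cam("wrist");w=eyes.get_image("wrist")[...,::-1].copy();cv2.imwrite("pics/w8.png",w)
ax=Ro.from_euler('z',7.7,degrees=True).apply([0,1,0]);c=np.array([.559,-.097,.072])
pr=proj(C,[c-ax*.0415,c,c+ax*.0415]);print(pr.round(1))
g=w[...,1].astype(int)
np.set_printoptions(linewidth=250)
x=int(round(pr[1,0]))
b=int(pr[0,1]);print("bottom column",b-14,g[b-26:b+26,x].tolist())
for e in(-.0415,.0415):
    p=c+ax*e;print("side edges pred",proj(C,[p+np.array([.024,0.003,0]),p-np.array([.024,.003,0])]).round(1).tolist())
m=int(pr[1,1]);print("row",m,g[m,x-40:x+40].tolist())
# top view
T=cam("top");t=eyes.get_image("top")[...,::-1];cv2.imwrite("pics/top8.png",t);tg=t[...,1].astype(int)
pt=proj(T,[c-ax*.0415,c,c+ax*.0415,c+ax*.0415+[0,0,.024]]);print(pt.round(1))
y=int(round(pt[2,1]));print(y,int(pt[2,0])-15,tg[y,int(pt[2,0])-15:int(pt[2,0])+15].tolist())
x=int(pt[2,0])+6;print(x,y-20,tg[y-20:y+20,x].tolist())
G=c;R=tgt(45,7.7);d=R.apply([0,0,1]);go(G+d*.017,45,7.7)
E
```

```text
{'time': 14.0, 'qpos': [0.8416, 0.6458, -0.3865, 1.3016, -0.3937, 1.711, 0.6508], 'ee_pos': [0.5728, -0.1876, 0.1989], 'orientation': [-3.1412, -0.7842, 1.7098], 'ft_force': [1.1471, 0.7809, 0.7719], 'grip_width': 0.0851, 'finger_force': 0.0}
[[251.2 237.4]
 [251.4 201.6]
 [251.7 170.2]]
bottom column 223 [106, 106, 106, 106, 106, 106, 106, 106, 105, 106, 106, 107, 106, 106, 105, 106, 97, 45, 45, 46, 45, 45, 45, 45, 44, 44, 44, 44, 45, 44, 45, 45, 57, 134, 127, 120, 125, 131, 127, 121, 117, 115, 113, 120, 126, 128, 128, 129, 134, 138, 137, 137]
side edges pred [[274.8, 237.8], [227.6, 237.1]]
side edges pred [[272.3, 170.4], [231.0, 169.9]]
row 201 [130, 128, 125, 123, 124, 125, 127, 128, 128, 126, 130, 138, 142, 141, 141, 143, 142, 133, 126, 113, 64, 72, 78, 81, 84, 90, 91, 94, 96, 97, 97, 97, 98, 98, 101, 102, 102, 105, 105, 106, 106, 105, 105, 104, 105, 103, 100, 100, 100, 99, 96, 93, 93, 92, 90, 87, 84, 80, 77, 75, 70, 63, 89, 136, 132, 131, 132, 134, 134, 134, 135, 132, 128, 125, 122, 119, 117, 119, 125, 126]
[[267.9 187.8]
 [249.3 190.9]
 [230.7 194. ]
 [230.2 192.3]]
194 215 [182, 189, 191, 189, 188, 186, 184, 186, 196, 205, 209, 213, 216, 207, 191, 182, 175, 170, 169, 168, 166, 164, 163, 162, 160, 158, 156, 154, 152, 151]
236 174 [190, 191, 196, 195, 191, 196, 194, 190, 146, 105, 121, 131, 137, 144, 149, 153, 163, 169, 169, 169, 164, 155, 145, 144, 140, 132, 122, 111, 96, 76, 150, 191, 195, 198, 194, 196, 199, 202, 209, 209]
shift [-0.173, -0.012, 1.152] turn [-0.003, 0.004, 0.007] rows>= 3.5
```

```bash
python3 - <<'E'
from h import *
C=cam("wrist");T=cam("top")
ax=Ro.from_euler('z',7.7,degrees=True).apply([0,1,0]);c=np.array([.559,-.097,.072])
for k in(-.004,-.002,0,.002):
    b=c+ax*(k-.0415);m=c+ax*(k+.0415)
    print(k,proj(C,[b+[0,0,.024],b-[0,0,.024]])[:,1].round(1),proj(T,[m+[0,0,.024]]).round(1),proj(T,[m]).round(1))
E
```

```text
-0.004 [233.2 249.1] [[232.1 192. ]] [[232.5 193.7]]
-0.002 [231.3 247.4] [[231.1 192.2]] [[231.6 193.8]]
0 [229.3 245.6] [[230.2 192.3]] [[230.7 194. ]]
0.002 [227.3 243.9] [[229.3 192.5]] [[229.8 194.1]]
```

```bash
python3 - <<'E'
from h import *
G=np.array([.5587,-.095,.072]);d=tgt(45,7.7).apply([0,0,1]);go(G+d*.015,45,7.7)
E
```

```text
shift [-0.163, -0.012, 1.148] turn [-0.003, 0.004, 0.007] rows>= 3.5
```

Emit:
jog_arm --steps '[[[-0.16,-0.01,0.2],[0,0,0.005]],[[-0.16,-0.01,0.4],[0,0,0.005]],[[-0.16,-0.01,0.6],[0,0,0.005]],[[-0.16,-0.01,0.75],[0,0,0.005]],[[-0.16,-0.01,0.9],[0,0,0.005]],[[-0.16,-0.01,1],[0,0,0.005]],[[-0.16,-0.01,1],[0,0,0.005]],[[-0.16,-0.01,1],[0,0,0.005]]]'

```text
time: 14.9
ee_pos: [0.5596, -0.1018, 0.0773]
orientation: [-3.141, -0.783, 1.704]
ft_force: [0.0, -0.9, -0.5]
grip_width: 0.0857
finger_force: 0.0
```

```bash
python3 - <<'E'
from h import *
st();G=np.array([.5587,-.095,.072]);d=tgt(45,7.7).apply([0,0,1]);go(G+d*.015,45,7.7)
E
```

```text
{'time': 14.9, 'qpos': [0.7965, 0.6627, -0.407, 1.5541, -0.4055, 1.4282, 0.7012], 'ee_pos': [0.5596, -0.1018, 0.0773], 'orientation': [-3.1405, -0.7829, 1.7044], 'ft_force': [0.0334, -0.8549, -0.4536], 'grip_width': 0.0857, 'finger_force': 0.0}
shift [0.008, 0.0, 0.157] turn [-0.001, 0.003, -0.001] rows>= 0.5
```

Emit:
jog_arm --steps '[[[0,0,0.08],[0,0,0]],[[0.01,0,0.155],[0,0,0]],[[0.01,0,0.155],[0,0,0]],[[0.01,0,0.155],[0,0,0]]]'

```text
time: 15.3
ee_pos: [0.5565, -0.084, 0.0607]
orientation: [-3.138, -0.785, 1.702]
ft_force: [0.2, 0.2, -0.5]
grip_width: 0.0854
finger_force: 0.0
```

Emit:
jog_arm --steps '[[[0,0,0],[0,0,0]],[[0,0,0],[0,0,0]],[[0,0,0],[0,0,0]],[[0,0,0],[0,0,0]],[[0,0,0],[0,0,0]],[[0,0,0],[0,0,0]],[[0,0,0],[0,0,0]],[[0,0,0],[0,0,0]],[[0,0,0],[0,0,0]],[[0,0,0],[0,0,0]]]' --claw 1 --squeeze 35

```text
time: 16.3
ee_pos: [0.5575, -0.0847, 0.0611]
orientation: [-3.141, -0.784, 1.703]
ft_force: [4.9, -2.4, 2.2]
grip_width: 0.0476
finger_force: 37.7
```

```bash
python3 - <<'E'
from h import *
st();o=status.get_obs();A=Ro.from_euler('xyz',o["orientation"])
print("off",A.inv().apply(np.array([.5587,-.095,.072])-o["ee_pos"]).round(4))
E
```

```text
{'time': 16.3, 'qpos': [0.7858, 0.667, -0.4131, 1.5894, -0.412, 1.3836, 0.7038], 'ee_pos': [0.5575, -0.0847, 0.0611], 'orientation': [-3.1409, -0.7839, 1.7029], 'ft_force': [4.9213, -2.3922, 2.1595], 'grip_width': 0.0476, 'finger_force': 37.6743}
off [ 0.0003 -0.0002 -0.015 ]
```

```bash
python3 - <<'E'
from h import *
go(cupgo([.545,-.17,.22],0,4,[.0003,0,-.015]),0,4)
E
```

```text
shift [0.284, -0.159, -1.071] turn [-0.032, -0.998, 0.076] rows>= 5.2
```

Emit:
jog_arm --steps '[[[0.08,0,-0.08],[0,0,0]],[[0.25,0,-0.25],[0,0,0]],[[0.45,0,-0.45],[0,0,0]],[[0.4,-0.1,-0.7],[0,-0.15,0.02]],[[0.35,-0.15,-0.9],[-0.02,-0.3,0.04]],[[0.28,-0.16,-1],[-0.02,-0.45,0.05]],[[0.28,-0.16,-1],[-0.03,-0.6,0.06]],[[0.28,-0.16,-1],[-0.03,-0.75,0.07]],[[0.28,-0.16,-1],[-0.03,-0.9,0.076]],[[0.28,-0.16,-1],[-0.03,-1,0.076]],[[0.28,-0.16,-1],[-0.03,-1,0.076]]]'

```text
time: 17.4
ee_pos: [0.5423, -0.1586, 0.1974]
orientation: [-3.137, 0.001, 1.649]
ft_force: [0.2, 0.7, -1.4]
grip_width: 0.0472
finger_force: 37.3
```

```bash
python3 - <<'E'
from h import *
st();go(cupgo([.528,-.2623,.175],-45,0,[.0003,0,-.015]),-45,0)
E
```

```text
{'time': 17.4, 'qpos': [0.5845, 0.1861, -0.3914, 1.6984, 0.0764, 1.2761, 0.2547], 'ee_pos': [0.5423, -0.1586, 0.1974], 'orientation': [-3.1367, 0.0012, 1.6488], 'ft_force': [0.152, 0.7224, -1.3676], 'grip_width': 0.0472, 'finger_force': 37.3096}
shift [-0.753, -0.153, 0.22] turn [0.033, -0.998, 0.097] rows>= 5.3
```

Emit:
jog_arm --steps '[[[-0.12,-0.02,-0.1],[0,-0.15,0.015]],[[-0.25,-0.05,-0.15],[0,-0.3,0.03]],[[-0.4,-0.08,-0.15],[0.01,-0.45,0.045]],[[-0.55,-0.11,-0.1],[0.02,-0.6,0.06]],[[-0.7,-0.14,0],[0.03,-0.75,0.075]],[[-0.75,-0.15,0.1],[0.03,-0.9,0.09]],[[-0.75,-0.15,0.15],[0.033,-1,0.097]],[[-0.75,-0.15,0.2],[0.033,-1,0.097]],[[-0.75,-0.15,0.2],[0.033,-1,0.097]],[[-0.75,-0.15,0.2],[0.033,-1,0.097]]]'

```text
time: 18.4
ee_pos: [0.5286, -0.2785, 0.1678]
orientation: [3.138, 0.786, 1.558]
ft_force: [0.3, -0.2, -0.6]
grip_width: 0.0474
finger_force: 37.3
```

```bash
python3 - <<'E'
from h import *
off=[.0003,0,-.015];st();go(cupgo([.528,-.2623,.175],-45,0,off),-45,0)
o=status.get_obs();A=Ro.from_euler('xyz',o["orientation"])
c=o["ee_pos"]+A.apply(off);print("mid",c.round(4))
ax=A.apply(Ro.from_euler('xyz',[-3.1409,-.7839,1.7029]).inv().apply(Ro.from_euler('z',7.7,degrees=True).apply([0,1,0])));print("axis",ax.round(4))
for n in("top","scene"):
    K=cam(n);im=eyes.get_image(n)[...,::-1];cv2.imwrite(f"pics/{n}9.png",im)
    print(n,proj(K,[c-ax*.0415,c,c+ax*.0415,[.528,-.2623,.095]]).round(1).tolist())
E
```

```text
{'time': 18.4, 'qpos': [0.3319, 0.245, -0.3741, 1.9233, 0.9477, 1.2361, -0.4939], 'ee_pos': [0.5286, -0.2785, 0.1678], 'orientation': [3.138, 0.7863, 1.5581], 'ft_force': [0.336, -0.2018, -0.6286], 'grip_width': 0.0474, 'finger_force': 37.3302}
shift [0.04, -0.004, -0.011] turn [-0.007, 0.001, -0.011] rows>= 0.1
mid [ 0.5287 -0.2677  0.1781]
axis [ 7.e-04  6.e-04 -1.e+00]
top [[340.6, 191.9], [336.5, 195.1], [332.7, 198.0], [326.8, 201.1]]
scene [[318.0, 127.2], [316.7, 144.5], [315.5, 161.0], [313.2, 177.8]]
```

```bash
python3 - <<'E'
from h import *
t=cv2.imread("pics/top9.png",0);s=cv2.imread("pics/scene9.png",0);s0=cv2.imread("pics/scene0.png",0)
for r in range(120,184,4): print(r,s[r,296:336].tolist())
print()
for r in range(176,216,3): print(r,t[r,318:362].tolist())
E
```

```text
120 [18, 21, 17, 18, 18, 14, 20, 16, 22, 18, 22, 14, 17, 19, 17, 25, 21, 22, 63, 93, 86, 84, 89, 90, 90, 93, 92, 92, 91, 94, 93, 90, 91, 91, 92, 92, 93, 94, 94, 92]
124 [13, 15, 14, 10, 18, 15, 22, 17, 19, 16, 21, 21, 16, 15, 18, 16, 41, 52, 38, 30, 29, 89, 137, 140, 138, 128, 111, 110, 102, 97, 91, 92, 92, 96, 91, 93, 95, 91, 92, 91]
128 [12, 18, 18, 19, 16, 16, 20, 16, 9, 19, 20, 22, 20, 15, 23, 25, 32, 55, 69, 70, 72, 73, 72, 72, 73, 71, 78, 78, 47, 38, 31, 33, 26, 17, 57, 92, 93, 91, 93, 93]
132 [15, 21, 18, 28, 25, 33, 30, 31, 25, 23, 22, 16, 18, 7, 19, 16, 11, 15, 20, 30, 31, 29, 34, 32, 32, 47, 52, 65, 70, 63, 51, 42, 33, 26, 20, 56, 86, 88, 91, 89]
136 [10, 14, 16, 21, 21, 19, 15, 16, 18, 19, 17, 21, 28, 24, 29, 45, 47, 31, 30, 29, 28, 23, 40, 42, 12, 24, 26, 25, 21, 23, 23, 33, 26, 28, 18, 18, 10, 58, 94, 91]
140 [95, 94, 90, 89, 82, 56, 26, 16, 15, 22, 42, 56, 53, 39, 26, 14, 18, 21, 22, 20, 24, 21, 37, 47, 32, 19, 7, 4, 15, 12, 18, 22, 25, 27, 28, 32, 65, 92, 91, 91]
144 [92, 94, 93, 93, 93, 93, 91, 76, 39, 40, 48, 59, 60, 63, 63, 64, 63, 66, 66, 65, 64, 49, 24, 16, 22, 27
[... 3885 characters left out ...]
12, 209, 206, 204, 199, 191, 187, 199, 211, 205, 201, 160, 202, 205, 206, 205]
209 [18, 18, 20, 23, 22, 23, 23, 23, 20, 18, 21, 28, 31, 31, 30, 30, 32, 72, 104, 112, 124, 139, 142, 143, 153, 156, 156, 176, 211, 213, 204, 197, 198, 206, 204, 202, 204, 197, 191, 160, 165, 203, 204, 205]
212 [73, 69, 54, 36, 26, 25, 27, 27, 28, 28, 27, 28, 26, 24, 25, 29, 31, 32, 32, 32, 38, 37, 33, 30, 30, 179, 199, 215, 221, 219, 222, 222, 208, 199, 194, 195, 203, 186, 186, 170, 156, 203, 205, 205]
215 [230, 230, 227, 223, 183, 90, 27, 28, 27, 28, 28, 30, 29, 31, 66, 186, 219, 212, 208, 217, 219, 222, 209, 206, 214, 215, 212, 215, 214, 204, 210, 220, 215, 209, 201, 194, 201, 191, 182, 171, 141, 158, 203, 205]
```

```bash
python3 - <<'E'
from h import *
off=[.0003,0,-.015];go(cupgo([.5282,-.2624,.160],-45,0,off),-45,0)
E
```

```text
shift [0.113, -0.006, 0.064] turn [-0.005, 0.002, -0.013] rows>= 0.4
```

Emit:
jog_arm --steps '[[[0.06,0,0.03],[0,0,-0.01]],[[0.113,-0.006,0.064],[-0.005,0.002,-0.013]],[[0.113,-0.006,0.064],[-0.005,0.002,-0.013]],[[0.113,-0.006,0.064],[-0.005,0.002,-0.013]],[[0.113,-0.006,0.064],[-0.005,0.002,-0.013]],[[0.113,-0.006,0.064],[-0.005,0.002,-0.013]]]'

```text
time: 19.1
ee_pos: [0.5282, -0.2718, 0.1484]
orientation: [-3.139, 0.786, 1.575]
ft_force: [-0.1, -0.2, -0.7]
grip_width: 0.0475
finger_force: 37.3
```

```bash
cat > a.py <<'E'
from h import *
import sys
off=[.0003,0,-.015];o=status.get_obs();A=Ro.from_euler('xyz',o["orientation"])
c=o["ee_pos"]+A.apply(off)
ax=A.apply(Ro.from_euler('xyz',[-3.1409,-.7839,1.7029]).inv().apply(Ro.from_euler('z',7.7,degrees=True).apply([0,1,0])))
print("mid",c.round(4),"axis",ax.round(4),"rim",(c+ax*.0415).round(4),"F",o["ft_force"].round(1),"w",o["grip_width"])
for z in map(float,sys.argv[1:]):go(cupgo([.5282,-.2624,z],-45,0,off),-45,0)
E
python3 a.py .13 .1
```

```text
mid [ 0.5282 -0.261   0.1588] axis [-0.0036  0.0014 -1.    ] rim [ 0.528  -0.261   0.1173] F [-0.1 -0.2 -0.7] w 0.04754823660218185
shift [0.129, 0.0, 0.142] turn [0.001, 0.0, 0.004] rows>= 0.6
shift [0.271, 0.001, 0.284] turn [0.001, 0.0, 0.004] rows>= 1.2
```

Emit:
jog_arm --steps '[[[0.04,0,0.05],[0,0,0.004]],[[0.085,0,0.095],[0,0,0.004]],[[0.129,0,0.142],[0,0,0.004]],[[0.129,0,0.142],[0,0,0.004]],[[0.129,0,0.142],[0,0,0.004]],[[0.129,0,0.142],[0,0,0.004]]]'

```text
time: 19.7
ee_pos: [0.5282, -0.2732, 0.1196]
orientation: [3.141, 0.786, 1.571]
ft_force: [-0.2, 0.1, -1.3]
grip_width: 0.0476
finger_force: 37.3
```

```bash
python3 a.py .126 .1; python3 - <<'E'
from h import *
for n in("top","scene"):cv2.imwrite(f"pics/{n}10.png",eyes.get_image(n)[...,::-1])
s=cv2.imread("pics/scene10.png",0)
for r in range(164,200,3): print(r,s[r,298:330].tolist())
E
```

```text
mid [ 0.5282 -0.2624  0.13  ] axis [-0.0015  0.0013 -1.    ] rim [ 0.5281 -0.2623  0.0885] F [-0.2  0.1 -1.3] w 0.04762351645121222
shift [0.019, 0.0, 0.019] turn [0.001, 0.0, 0.0] rows>= 0.1
shift [0.141, 0.0, 0.142] turn [0.001, 0.0, 0.0] rows>= 0.6
164 [98, 97, 94, 79, 42, 42, 50, 59, 62, 63, 65, 66, 62, 66, 66, 60, 32, 25, 18, 21, 18, 21, 22, 11, 17, 17, 14, 24, 24, 50, 75, 77]
167 [105, 97, 100, 94, 93, 82, 59, 61, 64, 62, 66, 64, 65, 64, 67, 70, 67, 69, 59, 43, 34, 37, 43, 33, 27, 22, 14, 16, 16, 21, 108, 168]
170 [94, 90, 95, 97, 99, 84, 61, 62, 63, 65, 63, 65, 66, 66, 69, 68, 70, 68, 70, 68, 68, 62, 58, 67, 66, 49, 21, 21, 44, 117, 171, 173]
173 [91, 93, 89, 94, 96, 87, 60, 63, 63, 63, 66, 65, 64, 69, 71, 70, 69, 73, 68, 66, 67, 65, 66, 64, 66, 64, 121, 171, 169, 170, 169, 171]
176 [93, 94, 95, 95, 92, 81, 60, 62, 62, 62, 65, 65, 66, 67, 68, 66, 70, 71, 69, 67, 66, 68, 66, 62, 63, 118, 167, 169, 167, 168, 170, 170]
179 [94, 99, 97, 97, 81, 53, 59, 64, 64, 65, 65, 69, 66, 67, 70, 72, 67, 69, 68, 70, 63, 65, 68, 66, 58, 115, 166, 166, 167, 168, 167, 167]
182 [98, 97, 95, 93, 93
[... 184 characters left out ...]
3, 172, 149, 131, 157, 183, 184, 184, 184, 178, 171, 168, 172, 170, 170, 171, 168, 172, 171, 170]
188 [179, 180, 179, 175, 170, 167, 133, 78, 80, 80, 83, 83, 85, 94, 102, 104, 103, 96, 88, 85, 85, 84, 126, 170, 169, 168, 171, 171, 173, 171, 172, 171]
191 [178, 177, 174, 172, 172, 170, 143, 78, 79, 83, 83, 82, 85, 85, 88, 88, 87, 88, 86, 86, 83, 83, 124, 171, 171, 173, 173, 170, 170, 170, 170, 171]
194 [169, 149, 144, 159, 170, 175, 147, 79, 81, 82, 79, 86, 85, 85, 88, 87, 86, 87, 87, 83, 84, 76, 121, 171, 171, 172, 172, 173, 173, 173, 170, 173]
197 [181, 179, 178, 182, 177, 156, 104, 77, 80, 83, 86, 84, 87, 85, 89, 86, 85, 87, 86, 85, 84, 84, 126, 167, 174, 177, 172, 171, 170, 172, 169, 172]
```

```bash
python3 - <<'E'
from h import *
S=cam("scene");print(proj(S,[[.528,-.2623,z] for z in(.05,.06,.07,.095,.1,.11,.12)]).round(2).tolist(), S[1][0].round(2))
from h import *
T=cam("top");t=cv2.imread("pics/top10.png",0);print(proj(T,[[.5282,-.2624,.1715]]).round(2))
for r in range(178,214,3): print(r,t[r,316:358].tolist())
E
```

```text
[[312.06, 194.36], [312.31, 190.74], [312.57, 187.08], [313.23, 177.79], [313.37, 175.9], [313.64, 172.1], [313.91, 168.26]] [-0.71 -0.7  -0.01]
[[333.2  195.89]]
178 [27, 27, 27, 28, 28, 30, 29, 61, 124, 181, 189, 185, 194, 199, 203, 211, 223, 225, 219, 216, 211, 214, 192, 191, 211, 215, 207, 213, 216, 208, 197, 209, 208, 204, 209, 210, 204, 201, 189, 167, 196, 200]
181 [21, 22, 24, 27, 27, 28, 30, 29, 29, 30, 30, 31, 32, 37, 50, 53, 118, 164, 204, 218, 216, 213, 198, 197, 210, 215, 214, 213, 211, 207, 201, 189, 195, 198, 194, 191, 187, 192, 200, 174, 199, 200]
184 [31, 30, 28, 29, 31, 27, 26, 28, 29, 51, 95, 127, 146, 152, 155, 158, 158, 152, 191, 200, 188, 193, 200, 192, 199, 201, 201, 205, 202, 196, 200, 199, 193, 191, 193, 201, 211, 198, 198, 188, 199, 201]
187 [31, 29, 71, 119, 134, 95, 44, 42, 38, 102, 158, 174, 175, 175, 175, 175, 176, 176, 177, 177, 176, 176, 176, 178, 181, 189, 194, 197, 196, 194, 201, 202, 197, 193, 194, 198, 194, 195, 204, 193, 173, 197]
190 [30, 171, 228, 227, 227, 209, 152, 144, 173, 179, 179, 178, 179, 179, 179, 179, 178, 181, 180, 180, 179, 179, 179, 
[... 838 characters left out ...]
179, 178, 179, 178, 181, 205, 209, 211, 205, 196, 196, 198, 194, 199, 201, 212, 213, 209, 172]
205 [29, 29, 29, 30, 29, 33, 39, 49, 52, 75, 128, 171, 183, 183, 184, 184, 183, 183, 182, 183, 183, 182, 182, 182, 182, 169, 198, 212, 218, 222, 210, 203, 201, 198, 192, 185, 189, 196, 203, 197, 195, 165]
208 [21, 23, 27, 29, 29, 31, 29, 33, 39, 47, 53, 54, 53, 51, 62, 89, 108, 115, 115, 115, 132, 186, 206, 224, 227, 220, 202, 192, 191, 197, 206, 204, 196, 192, 188, 193, 195, 196, 200, 197, 195, 158]
211 [22, 20, 18, 18, 17, 20, 25, 29, 30, 30, 31, 45, 95, 138, 153, 154, 147, 141, 141, 136, 132, 129, 186, 224, 230, 212, 201, 203, 205, 213, 216, 213, 215, 221, 206, 201, 202, 203, 200, 189, 182, 161]
```

Both cameras put the cup over the post to within about 0.5 mm (scene cup axis 313.05 and post 312.1, as projected). I'll lower it in stages.

Emit:
jog_arm --steps '[[[0.015,0,0.015],[0,0,0]],[[0.03,0,0.03],[0,0,0]],[[0.045,0,0.045],[0,0,0]],[[0.06,0,0.06],[0,0,0]],[[0.07,0,0.07],[0,0,0]],[[0.07,0,0.07],[0,0,0]],[[0.07,0,0.07],[0,0,0]]]'

```text
time: 20.5
ee_pos: [0.5279, -0.2732, 0.1045]
orientation: [-3.141, 0.785, 1.572]
ft_force: [0.5, -0.0, -1.1]
grip_width: 0.0473
finger_force: 37.3
```

```bash
python3 a.py .09 .063
```

```text
mid [ 0.5279 -0.2624  0.1149] axis [-0.0019  0.0015 -1.    ] rim [ 0.5279 -0.2623  0.0734] F [ 0.5 -0.  -1.1] w 0.04728292341787058
shift [0.117, 0.002, 0.117] turn [0.0, 0.0, 0.001] rows>= 0.5
shift [0.244, 0.002, 0.245] turn [0.0, 0.0, 0.001] rows>= 1.0
```

Emit:
jog_arm --steps '[[[0.02,0,0.02],[0,0,0]],[[0.04,0,0.04],[0,0,0]],[[0.06,0,0.06],[0,0,0]],[[0.08,0,0.08],[0,0,0]],[[0.1,0.001,0.1],[0,0,0]],[[0.12,0.002,0.12],[0,0,0]],[[0.14,0.002,0.14],[0,0,0]],[[0.16,0.002,0.16],[0,0,0]],[[0.18,0.002,0.18],[0,0,0]],[[0.18,0.002,0.18],[0,0,0]],[[0.18,0.002,0.18],[0,0,0]]]'

```text
time: 21.6
ee_pos: [0.5282, -0.2732, 0.0663]
orientation: [-3.141, 0.785, 1.572]
ft_force: [-0.3, -0.9, -1.4]
grip_width: 0.0476
finger_force: 37.3
```

```bash
python3 a.py .059 .057
```

```text
mid [ 0.5282 -0.2624  0.0767] axis [-0.002   0.0014 -1.    ] rim [ 0.5281 -0.2623  0.0352] F [-0.3 -0.9 -1.4] w 0.047645053545551756
shift [0.083, -0.0, 0.083] turn [0.0, 0.0, 0.001] rows>= 0.4
shift [0.092, 0.0, 0.093] turn [0.0, 0.0, 0.001] rows>= 0.4
```

Emit:
jog_arm --steps '[[[0.02,0,0.02],[0,0,0]],[[0.04,0,0.04],[0,0,0]],[[0.06,0,0.06],[0,0,0]],[[0.075,0,0.075],[0,0,0]],[[0.087,0,0.087],[0,0,0]],[[0.087,0,0.087],[0,0,0]],[[0.087,0,0.087],[0,0,0]]]'

```text
time: 22.3
ee_pos: [0.5283, -0.2732, 0.0479]
orientation: [-3.141, 0.785, 1.572]
ft_force: [0.4, -0.6, -0.8]
grip_width: 0.0472
finger_force: 37.3
```

Emit:
jog_arm --steps '[[[0.003,0,0.003],[0,0,0]],[[0.006,0,0.006],[0,0,0]],[[0.008,0,0.008],[0,0,0]],[[0.008,0,0.008],[0,0,0]],[[0.008,0,0.008],[0,0,0]]]'

```text
time: 22.8
ee_pos: [0.5282, -0.2732, 0.0462]
orientation: [3.142, 0.785, 1.571]
ft_force: [-0.3, 0.3, -1.5]
grip_width: 0.0473
finger_force: 37.4
```

Emit:
jog_arm --steps '[[[0,0,0],[0,0,0]],[[0,0,0],[0,0,0]],[[0,0,0],[0,0,0]],[[0,0,0],[0,0,0]],[[0,0,0],[0,0,0]],[[0,0,0],[0,0,0]],[[0,0,-0.15],[0,0,0]],[[0,0,-0.4],[0,0,0]],[[0,0,-0.7],[0,0,0]],[[0,0,-1],[0,0,0]],[[0,0,-1],[0,0,0]],[[0,0,-1],[0,0,0]]]' --claw -1

```text
time: 24.0
ee_pos: [0.5289, -0.1664, 0.153]
orientation: [3.139, 0.785, 1.571]
ft_force: [-0.1, 0.2, -0.5]
grip_width: 0.0854
finger_force: 0.0
```

```bash
python3 - <<'E'
from h import *
st();S=cam("scene");T=cam("top")
for n in("top","scene"):cv2.imwrite(f"pics/{n}11.png",eyes.get_image(n)[...,::-1])
s=cv2.imread("pics/scene11.png",0);print(proj(S,[[.528,-.2623,z] for z in(.098,.015,.008)]).round(1).tolist())
print("col313",s[165:220,313].tolist());
for r in(178,188,200): print(s[r,296:330].tolist())
go([.528,-.2623,.25],0,0)
E
```

```text
{'time': 24.0, 'qpos': [0.1913, 0.2828, -0.4559, 1.9218, 0.9033, 1.3582, -0.6489], 'ee_pos': [0.5289, -0.1664, 0.153], 'orientation': [3.139, 0.7854, 1.5711], 'ft_force': [-0.0555, 0.1693, -0.5302], 'grip_width': 0.0854, 'finger_force': 0.0}
[[313.3, 176.7], [311.2, 206.8], [311.0, 209.2]]
col313 [93, 92, 93, 90, 88, 83, 86, 93, 144, 144, 146, 144, 144, 145, 142, 141, 91, 68, 69, 68, 68, 68, 68, 66, 68, 71, 69, 69, 69, 69, 67, 67, 68, 70, 70, 72, 69, 70, 70, 71, 71, 70, 69, 71, 72, 72, 78, 101, 174, 185, 188, 190, 188, 184, 158]
[97, 95, 94, 98, 102, 100, 81, 69, 115, 140, 147, 148, 145, 144, 146, 144, 143, 145, 144, 142, 145, 145, 144, 146, 146, 146, 122, 122, 168, 169, 170, 168, 169, 167]
[132, 177, 178, 181, 179, 176, 143, 60, 61, 65, 62, 65, 65, 66, 68, 68, 69, 66, 68, 70, 69, 66, 68, 67, 64, 60, 116, 171, 171, 173, 173, 174, 173, 171]
[147, 85, 105, 115, 100, 78, 59, 61, 63, 66, 64, 66, 64, 68, 67, 68, 69, 72, 69, 68, 68, 67, 68, 65, 77, 128, 164, 163, 163, 162, 161, 157, 157, 161]
shift [-0.908, 0.005, -0.022] turn [-0.003, 1.001, -0.001] rows>= 5.2
```

The cup stands by itself: its bottom ellipse is centred on scene row 176.8, against 176.7 predicted for 98 mm. Next comes the press, with fingers shut and tool down.

Emit:
jog_arm --steps '[[[-0.25,0,-0.1],[0,0.1,0]],[[-0.5,0,-0.1],[0,0.25,0]],[[-0.75,0,-0.05],[0,0.4,0]],[[-0.9,0,-0.02],[0,0.55,0]],[[-0.9,0,-0.02],[0,0.7,0]],[[-0.9,0,-0.02],[0,0.85,0]],[[-0.9,0,-0.02],[0,1,0]],[[-0.9,0,-0.02],[0,1,0]],[[-0.9,0,-0.02],[0,1,0]],[[-0.9,0,-0.02],[0,1,0]]]' --claw 1

```text
time: 25.1
ee_pos: [0.5281, -0.2587, 0.2488]
orientation: [-3.14, 0.0, 1.574]
ft_force: [0.3, 0.5, -0.4]
grip_width: -0.0001
finger_force: 0.0
```

```bash
python3 - <<'E'
from h import *
st();go([.528,-.2625,.13]);go([.528,-.2625,.105])
E
```

```text
{'time': 25.1, 'qpos': [0.6671, 0.1972, -0.2967, 1.5763, 0.0594, 1.3783, 0.3671], 'ee_pos': [0.5281, -0.2587, 0.2488], 'orientation': [-3.1399, 0.0004, 1.5736], 'ft_force': [0.3135, 0.5175, -0.3768], 'grip_width': -0.0001, 'finger_force': 0.0}
shift [-0.025, 0.0, 0.792] turn [-0.002, 0.0, 0.004] rows>= 2.4
shift [-0.025, 0.001, 0.959] turn [-0.002, 0.0, 0.004] rows>= 2.9
```

Emit:
jog_arm --steps '[[[-0.025,0,0.3],[0,0,0.004]],[[-0.025,0,0.6],[0,0,0.004]],[[-0.025,0,0.8],[0,0,0.004]],[[-0.025,0,0.9],[0,0,0.004]],[[-0.025,0,0.95],[0,0,0.004]],[[-0.025,0,0.95],[0,0,0.004]],[[-0.025,0,0.95],[0,0,0.004]]]'

```text
time: 25.8
ee_pos: [0.5295, -0.2643, 0.1091]
orientation: [3.139, 0.002, 1.569]
ft_force: [-0.2, -0.6, 0.8]
grip_width: 0.0004
finger_force: 0.0
```

```bash
python3 - <<'E'
from h import *
st();go([.528,-.2625,.098]);go([.528,-.2625,.0905])
E
```

```text
{'time': 25.8, 'qpos': [0.663, 0.3005, -0.2878, 1.7407, 0.0944, 1.1109, 0.3438], 'ee_pos': [0.5295, -0.2643, 0.1091], 'orientation': [3.139, 0.0015, 1.569], 'ft_force': [-0.1999, -0.6014, 0.7542], 'grip_width': 0.0004, 'finger_force': 0.0}
shift [0.012, -0.01, 0.074] turn [0.003, 0.002, -0.002] rows>= 0.2
shift [0.012, -0.01, 0.124] turn [0.003, 0.002, -0.002] rows>= 0.4
```

Emit:
jog_arm --steps '[[[0.012,-0.01,0.04],[0,0,0]],[[0.012,-0.01,0.06],[0,0,0]],[[0.012,-0.01,0.075],[0,0,0]],[[0.012,-0.01,0.09],[0,0,0]],[[0.012,-0.01,0.105],[0,0,0]],[[0.012,-0.01,0.12],[0,0,0]],[[0.012,-0.01,0.13],[0,0,0]],[[0.012,-0.01,0.13],[0,0,0]]]'

```text
time: 26.6
ee_pos: [0.5273, -0.2626, 0.0911]
orientation: [3.141, 0.001, 1.568]
ft_force: [-7.8, 3.6, 18.0]
grip_width: -0.0001
finger_force: 9.4
```

Emit:
jog_arm --steps '[[[0,-0.008,0.006],[0,0,0]],[[0,-0.008,0.006],[0,0,0]],[[0,-0.008,0.006],[0,0,0]],[[0,-0.008,0.006],[0,0,0]],[[0,-0.008,0.006],[0,0,0]],[[0,-0.008,0.006],[0,0,0]]]'

```text
time: 27.2
ee_pos: [0.5273, -0.2626, 0.091]
orientation: [3.138, 0.002, 1.568]
ft_force: [-5.2, 4.0, 21.6]
grip_width: -0.0001
finger_force: 10.5
```

```bash
python3 - <<'E'
from h import *
st();S=cam("scene")
cv2.imwrite("pics/scene12.png",eyes.get_image("scene")[...,::-1]);s=cv2.imread("pics/scene12.png",0)
print(proj(S,[[.528,-.2623,z] for z in(.098,.091,.015,.008)]).round(1).tolist())
b=cv2.imread("pics/scene11.png",0)
for x in(308,311,314,318):print(x,b[206:218,x].tolist(),s[206:218,x].tolist())
E
```

```text
{'time': 27.2, 'qpos': [0.6615, 0.313, -0.287, 1.7646, 0.0996, 1.0742, 0.3382], 'ee_pos': [0.5273, -0.2626, 0.091], 'orientation': [3.138, 0.0017, 1.5685], 'ft_force': [-5.1833, 3.9909, 21.6407], 'grip_width': -0.0001, 'finger_force': 10.4685}
[[313.3, 176.7], [313.1, 179.3], [311.2, 206.8], [311.0, 209.2]]
308 [67, 69, 67, 66, 69, 82, 113, 188, 178, 78, 59, 94] [65, 65, 66, 66, 65, 64, 68, 99, 175, 78, 57, 95]
311 [68, 71, 72, 70, 73, 76, 98, 164, 187, 187, 192, 190] [71, 71, 66, 68, 68, 69, 68, 82, 155, 184, 186, 186]
314 [70, 70, 72, 68, 73, 83, 102, 188, 185, 190, 191, 188] [70, 69, 67, 69, 69, 69, 68, 92, 181, 183, 184, 183]
318 [65, 66, 66, 72, 120, 161, 186, 187, 188, 187, 187, 187] [63, 65, 64, 63, 64, 67, 106, 182, 183, 184, 184, 185]
```

The cup stops at 91 mm under 21 N and the gap at the rim has closed, so it is fully down and was held for more than half a second. I'll let it rise slowly, then retreat.

Emit:
jog_arm --steps '[[[0,0,-0.015],[0,0,0]],[[0,0,-0.03],[0,0,0]],[[0,0,-0.045],[0,0,0]],[[0,0,-0.06],[0,0,0]],[[0,0,-0.075],[0,0,0]],[[0,0,-0.1],[0,0,0]],[[0,0,-0.2],[0,0,0]],[[0,0,-0.5],[0,0,0]],[[0,0,-0.8],[0,0,0]],[[0.3,0,-1],[0,0,0]],[[0.7,0,-1],[0,0,0]],[[0.9,0,-1],[0,0,0]],[[0.9,0,-1],[0,0,0]],[[0.9,0,-1],[0,0,0]]]'

```text
time: 28.65
ee_pos: [0.5256, -0.1265, 0.2376]
orientation: [-3.141, 0.001, 1.571]
ft_force: [0.5, -0.3, 0.3]
grip_width: -0.0001
finger_force: 0.0
```

```bash
python3 - <<'E'
from h import *
st()
for n in("top","scene"):cv2.imwrite(f"pics/{n}13.png",eyes.get_image(n)[...,::-1])
s=cv2.imread("pics/scene13.png");t=cv2.imread("pics/top13.png");b=cv2.imread("pics/scene11.png",0);g=s[...,1]
for x in(308,311,314,318):print(x,g[206:218,x].tolist())
print(g[165:190,313].tolist())
cv2.imwrite("pics/c13.png",np.hstack([cv2.resize(t[100:290,110:360],(400,304)),cv2.resize(s[150:302,140:340],(400,304))]))
E
```

```text
{'time': 28.65, 'qpos': [0.5481, 0.1049, -0.3871, 1.7033, 0.0417, 1.3412, 0.1535], 'ee_pos': [0.5256, -0.1265, 0.2376], 'orientation': [-3.1415, 0.0011, 1.5708], 'ft_force': [0.5168, -0.2559, 0.2722], 'grip_width': -0.0001, 'finger_force': 0.0}
308 [65, 66, 68, 63, 63, 78, 111, 182, 174, 81, 57, 93]
311 [68, 69, 67, 69, 69, 74, 98, 162, 183, 182, 185, 186]
314 [65, 67, 66, 68, 73, 79, 101, 184, 184, 184, 184, 185]
318 [64, 66, 64, 73, 119, 158, 182, 183, 184, 184, 182, 181]
[91, 89, 87, 86, 83, 83, 82, 86, 138, 139, 143, 140, 139, 141, 139, 137, 85, 64, 67, 64, 65, 67, 69, 65, 68]
```

View pics/c13.png

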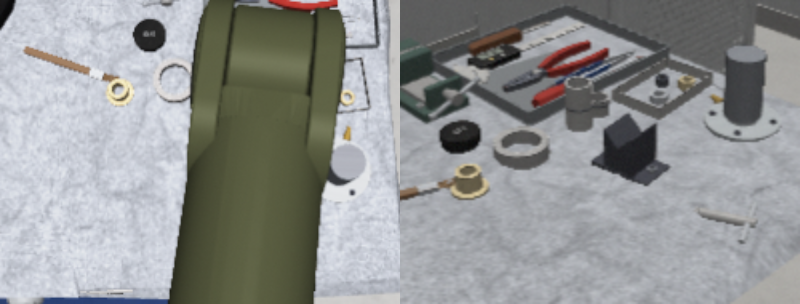

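The cup stands inverted on the post at crop (745,85), back at its pre-press height. The ring, bush and key are where they were, and the arm is clear.

```bash
python3 -c "
from bench import job;print(job.sign_off())"
```

```text
the job is handed in; nothing more can be done
None
```

The job is handed in at about 29 s: the cup was laid in the V-block, regrasped, stood inverted on the post, pressed down to the foot and held for over half a second, and it sprang back up; in the last pictures it was standing by itself, with the ring, bush and key looking undisturbed.

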